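# Put a weld coupon pair and the parts cups away in the coupon chest

### The arm

A 6-joint arm with a two-finger parallel gripper is mounted at the origin on the work surface. World frame = base frame: x ahead of the robot, y to its left, z up, the work surface at z = 0. Lengths are in m, angles in degrees, forces in N, time in s.
With the tool pointing down it reaches from about 0.4 to 0.825 m from the base axis. Payload 7 kg.
Tool frame: the origin (TCP) lies midway between the tips of the shut fingers; the grasp point (between the pads) lies ctrl.tcp_to_grasp behind it (ctrl.tcp_to_grasp is the distance from the TCP to the grasp point, in m); z points along the fingers, y is the line along which they close (so a half turn about z gives the same grasp; the last joint's range is limited). The gripper opens to 88 mm and grips with 3 to 60 N. Pads are 19 mm wide; open, the fingers measure 130 mm over their backs; the gripper's body (78 mm by 193 mm) begins 47 mm behind the grasp point.
Start: joints at [-52.191, 20.546, 0.682, 0, -70.136, -16.507], TCP at [0.245, -0.629, 0.227] pointing down, gripper open.
Joint ranges: [-176.03, 176.03], [-82.01, 121.73], [-58.28, 71.71], [-173.87, 95.51], [-174.79, -0.11], [-173.66, 173.66]. Speed limits (degrees/s): [136.94, 136.94, 172.46, 180, 180, 180].

### API

Orientations are given as [roll, pitch, yaw] about the fixed x, y, z axes, in that order (R = Rz(yaw) Ry(pitch) Rx(roll)).
In Python, from plant import ctrl, imaging, close_job gives the robot as it stands.
- The arm moves only by the shell command python3 -m crank 'ROWS'. ROWS is JSON, a list of rows, each a list of 3 entries, a list of its own where there are three numbers: the shift along the world's x, y, z in m, then the turn, a rotation vector about the world's x, y, z in degrees, then the opening, from -1 (shut) to 1 (fully open), so that 0 is half open. A call has 1 to 12 rows; each row shifts and turns the commanded pose from where the row before left it; what a row does not reach is not made up. A row lasts 1/10 s, in which the tool goes at most 50 mm and 8.59 degrees, less where a joint would pass 70% of its speed; a pose out of reach is approached as far as the arm can. A call is refused whole if a number of a shift passes 0.05 or a number of a turn 8.59, either way. A call with a gripper value outside its range is refused whole. The fingers move at their own pace and stop on an object; the grip force is fixed at half the most. Time passes only in rows, so rows that do not move let the fingers close. It gives the time, the measured TCP pose, the force, the opening and the grip force at its end, in the units of the state.
- ctrl.get_obs(): the state, without advancing time (a new reading comes with each control period).
- imaging.snapshot(name): name is "scene" or "top" or "wrist"; returns (picture, depth): 400x640x3 uint8, blue, green, red; 400x640 float32, m along the optical axis (not along the pixel's ray), 0 where there is no reading.
- imaging.camera_model(name): a dict with "mtx" (3x3 intrinsics, pixels), "R" (3x3) and "t" (3): a world point X has camera coordinates R X + t. Camera axes: x right, y down, z forward; pixel columns grow to the right and rows downward; lengths in m; the calibration is good to about 2 mm. The wrist camera is an equidistant fisheye: a pixel r from the principal point sees the ray r / f radians off the axis. A picture is of the moment at which its call begins: read the wrist's pose just before it. camera_model takes no time and is no camera call; for the wrist camera it gives the pose at the moment of the call.
- close_job(): hands the job in; it is judged then, once.
The state is a dict: "clock": time; "joint_pos": joint angles; "qvel": joint speeds; "tau": joint torques, N m; "tool_pos": TCP position; "orientation": TCP orientation; "force": force on the tool from outside, world axes, zero at the start; "moment": the same for the moment, N m; "opening": finger opening in m; "gripper_force": force on a finger pad.
Only numpy, scipy, OpenCV 4.12 (cv2) and the standard library are available. Lean on these libraries where they do the work, as an engineer would, in place of code of your own. Each camera call takes 0.05 s, during which the arm holds its last target. There are 200 camera calls.

### The job

Put the job away in the steel chest. Raise its lid until the folding stay locks and holds the lid up by itself; then take the two weld coupons together in one grasp and lay them gently down, still side by side, lengthwise on the wooden bearers inside, and nest every parts cup from the bench into the cup that is fixed in the chest. When all is in, break the stay at its knee and lower the lid gently until it is shut; do not let it slam, and leave everything else on the bench where it is.

Things in the scene. Friction and masses are not known exactly. Their poses are not given: they have to be found in the camera images.
- chest: dark steel chest fixed level on the bench, 200 (x) x 340 (y) x 105 mm high, walls and floor 5 mm. Origin: centre of its underside; x points from its front (robot side) to the hinge side, y along its length. A divider (70 mm high, 5 mm thick, at y = +12.5 mm) splits it: coupon bay on the -y side, cup bay (y +15 to +165 mm) on the +y side. The stay is outside its -y end wall.
- coupon_bay (a point): point in the middle of the coupon bay at the top of the two wooden bearers (axes as the chest's). The bearers are 18 mm wide, run along the chest's x at 50 mm either side of this point and stand 30 mm above the chest floor; the bay is 190 mm (x) x 175 mm (y) inside.
- chest_lid (a joint): lid angle, rad: 0 shut, 1.514 held by the locked stay, 1.536 with the stay pulled straight (opens no further). The lid is a blue steel sheet, 0.8 kg, 204 x 346 x 6 mm, hinged along the chest's back rim; about 6 N at the handle lifts it. Stiff hinges: with the stay unlocked it stays put above about 1.1 rad, lower down it falls shut if not held.
- lid_hinge (a point): point on the lid's hinge line, mid-length, 106 mm above the bench; the hinge line runs along the chest's y. The axes turn with the lid: with the lid shut they are the chest's.
- lid_handle (a point): middle of the lid's handle bar: round steel, 12 mm diameter, parallel to the hinge line and 243 mm from it, 112 mm free between two arms, 40 mm off the lid's front edge in the lid's plane. Axes turn with the lid. 109 mm above the bench with the lid shut, 349 mm with the stay locked. It can be pinched from above at any lid angle and turns between the fingers.
- stay_knee (a joint): fold of the stay's knee, rad: about 2.68 folded (lid shut), 0 when the links are in line, -0.28 locked over centre on its stop. The stay: two flat 95 mm steel links outside the chest's -y end, from the end wall near the front to the lid's end edge. When the lid is raised until the links are in line and the pull is then eased, a spring snaps the knee over centre; the lid cannot close.
- knee_knob (a point): centre of the red knob on the stay's knee, a cylinder 22 mm in diameter, 26 mm long, along the chest's y beyond its -y end. Locked, it is 165 mm above the bench and 85 mm in front of the hinge line. Pressing it about 35 mm down and back (towards bench and hinge, some 50 degrees below level) breaks the stay; this takes about 5 N.
- coupon_a: flat steel weld coupon, 25 (x) x 140 (y) x 12 mm (z), about 0.32 kg, one long top edge ground bright. Origin: centre of its underside. It lies on the bench beside coupon_b, long sides parallel and 0.5 to 2.5 mm apart.
- coupon_b: the partner of coupon_a, same size and same axes; lies on the +x side of coupon_a.
- cup_base: yellow parts cup riveted upright to the floor of the cup bay to hold the stack. All cups are alike: round, tapered, open at the top, 46 mm high, 64 mm outer diameter over the straight 12 mm rim band, 34 mm at the foot, 2.5 mm wall, 15 mm thick bottom, about 0.09 kg. Origin: centre of its underside, z up. A cup nested in another stands 15 mm higher than it.
- cup_1: yellow parts cup, same as cup_base, standing on the bench (may be absent)
- cup_2: yellow parts cup, same as cup_base, standing on the bench (may be absent)
- cup_3: yellow parts cup, same as cup_base, standing on the bench (may be absent)
- chipping_hammer: chipping hammer with a coiled spring handle, lying, 175 mm long, head 130 mm wide, 24 mm high; a bystander, origin at its underside
- wire_brush: wooden-backed wire brush, lying, 240 x 26 mm, 38 mm high; a bystander, origin at its underside
- pipe_1: short dark steel pipe, standing, 48 mm diameter, 65 mm high; a bystander, origin at its underside
- pipe_2: short dark steel pipe, standing, 48 mm diameter, 65 mm high; a bystander, origin at its underside
- magnet_square: red welding magnet, 78 x 78 mm, 20 mm high; a bystander, origin at its underside
- offcut: small steel plate offcut, 50 x 45 mm, 6 mm thick; a bystander, origin at its underside
- clamp: small blue C-clamp, lying, about 70 x 160 mm, 20 mm high; a bystander, origin at its underside
Not all that is in view belongs to the job. Leave any purple look-alike of the coupon_a alone. Leave any blue look-alike of the coupon_b alone.

How it is judged (in metres and radians):
On the way, in this order (a step that is already met when the one before it is completed fails the run):
1. the lid is up, the stay locked, and the hand is off it (value of joint chest_lid above 1.42 rad and value of joint stay_knee below -0.15 rad and contact force between the fingers and anything else below 0.5 N), for 0.3 s.
2. both coupons are lifted together, side by side (height (world z) of each of coupon_a, coupon_b above 0.06 m and distance between coupon_a and coupon_b below 0.033 m), for 0.2 s.
3. the lid still locked up, the coupons lie on the bearers as a pair and every cup is nested, all let go (value of joint stay_knee below -0.15 rad and contact force between the fingers and anything else below 0.5 N and z of coupon_a in the frame of coupon_bay between -0.005 and 0.006 m and x of coupon_a in the frame of coupon_bay between -0.085 and 0.085 m and y of coupon_a in the frame of coupon_bay between -0.022 and 0.022 m and angle between each of coupon_a, coupon_b's own z axis and vertical below 0.06 rad and angle between the y axis of each of coupon_a, coupon_b and the y axis of chest, either way round below 0.15 rad and z of coupon_b in the frame of coupon_bay between -0.005 and 0.006 m and x of coupon_b in the frame of coupon_bay between -0.085 and 0.085 m and y of coupon_b in the frame of coupon_bay between -0.022 and 0.022 m and distance between coupon_a and coupon_b below 0.033 m and horizontal distance between each of cup_1, cup_2, cup_3 and cup_base below 0.008 m and z of cup_1 in the frame of cup_base between 0.008 and 0.052 m and angle between each of cup_1, cup_2, cup_3's own z axis and vertical below 0.1 rad and z of cup_2 in the frame of cup_base between 0.008 and 0.052 m and z of cup_3 in the frame of cup_base between 0.008 and 0.052 m), for 0.3 s.
4. the stay is broken at its knee with the lid still up (value of joint stay_knee above 0.1 rad and value of joint chest_lid above 0.9 rad), for 0.1 s.
At the end, for the whole second after the job is handed in: Lid shut (0.04 rad). Coupons flat on the bearers, within 0.15 rad of the chest's length, centres at most 33 mm apart. Every cup from the bench upright in the stack, within 8 mm of cup_base's axis; all at rest (value of joint chest_lid below 0.04 rad and z of coupon_a in the frame of coupon_bay between -0.005 and 0.006 m and x of coupon_a in the frame of coupon_bay between -0.085 and 0.085 m and y of coupon_a in the frame of coupon_bay between -0.022 and 0.022 m and angle between each of coupon_a, coupon_b's own z axis and vertical below 0.06 rad and angle between the y axis of each of coupon_a, coupon_b and the y axis of chest, either way round below 0.15 rad and z of coupon_b in the frame of coupon_bay between -0.005 and 0.006 m and x of coupon_b in the frame of coupon_bay between -0.085 and 0.085 m and y of coupon_b in the frame of coupon_bay between -0.022 and 0.022 m and distance between coupon_a and coupon_b below 0.033 m and horizontal distance between each of cup_1, cup_2, cup_3 and cup_base below 0.008 m and z of cup_1 in the frame of cup_base between 0.008 and 0.052 m and angle between each of cup_1, cup_2, cup_3's own z axis and vertical below 0.1 rad and z of cup_2 in the frame of cup_base between 0.008 and 0.052 m and z of cup_3 in the frame of cup_base between 0.008 and 0.052 m and linear speed of each of coupon_a, coupon_b, cup_1, cup_2, cup_3 below 0.03 m/s); the robot touches nothing.
It fails at once if the lid slams (swings shut faster than 1.5 rad/s) (value of joint chest_lid below 0.9 rad and velocity of joint chest_lid below -1.5 rad/s).
It fails at once if a coupon is dropped into the chest (faster than 0.7 m/s just above the bearers) ((horizontal distance between coupon_a and coupon_bay below 0.1 m and z of coupon_a in the frame of coupon_bay below 0.04 m and linear speed of coupon_a above 0.7 m/s) or (horizontal distance between coupon_b and coupon_bay below 0.1 m and z of coupon_b in the frame of coupon_bay below 0.04 m and linear speed of coupon_b above 0.7 m/s)).
It fails at once if something else on the bench is moved more than 30 mm (distance of any of chipping_hammer, wire_brush, pipe_1, pipe_2, magnet_square, offcut, clamp from where it was at the start of the episode above 0.03 m).
Of cup_1, cup_2, cup_3 only 1 to 3 are there at a start; the rules pass over those that are not, and their reading is None.
At some moment in a run one of cup_1, cup_2, cup_3 may be knocked a few centimetres aside while the robot is not near it.
It also fails if it takes over 210 s, if anything falls off the work surface, if the arm or the gripper's body presses on something with over 40 N, if the wrist force passes 120 N, or if a joint passes its speed limit or range.

## Working session

There is one attempt and no reset: what is moved stays moved. The work goes in short steps, Python scripts to look and compute and a shell command to move; the robot and the scene stay as the last step left them, time stands still between calls to the robot, and variables do not carry over. Pictures are saved under pics/ and viewed, at most 14 in all, crops included, and the job is handed in when it is done.

```bash
ls; mkdir -p pics; cat > h.py <<'E'
import numpy as np, cv2
from plant import ctrl, imaging, close_job
def snap(n, f=None):
    m=imaging.camera_model(n); p,d=imaging.snapshot(n)
    if f: cv2.imwrite('pics/'+f,p)
    return p,d,m
def cloud(d,m):
    v,u=np.mgrid[:d.shape[0],:d.shape[1]]; K=m['mtx']; R=np.array(m['R']); t=np.array(m['t'])
    c=np.stack([(u-K[0][2])/K[0][0]*d,(v-K[1][2])/K[1][1]*d,d],-1)
    return (c-t)@R
def ray(m,u,v,z):
    K=np.array(m['mtx']);R=np.array(m['R']);t=np.array(m['t'])
    o=-R.T@t; r=R.T@np.array([(u-K[0,2])/K[0,0],(v-K[1,2])/K[1,1],1]); return o+r*(z-o[2])/r[2]
def wray(m,u,v,z):
    K=np.array(m['mtx']);R=np.array(m['R']);t=np.array(m['t'])
    x=(u-K[0,2])/K[0,0];y=(v-K[1,2])/K[1,1];a=np.hypot(x,y)+1e-12
    o=-R.T@t; r=R.T@np.array([np.sin(a)*x/a,np.sin(a)*y/a,np.cos(a)]); return o+r*(z-o[2])/r[2]
E
python3 - <<'E'
from h import *
for n in('scene','top'):
    p,d,m=snap(n,n+'1.png'); print(n,np.round(m['mtx'],1).tolist(),np.round(-np.array(m['R']).T@m['t'],3),np.round(m['R'],2).tolist())
    np.save('pics/'+n+'1.npy',cloud(d,m))
print(ctrl.get_obs(), ctrl.tcp_to_grasp)
E
```

```text
pics
scene [[377.5, 0.0, 316.8], [0.0, 377.5, 204.4], [0.0, 0.0, 1.0]] [ 0.959 -0.294  1.053] [[0.5, 0.86, 0.01], [0.74, -0.43, -0.52], [-0.45, 0.27, -0.85]]
top [[515.8, 0.0, 317.9], [0.0, 515.8, 189.0], [0.0, 0.0, 1.0]] [ 0.305 -0.018  1.994] [[0.01, -1.0, -0.0], [-1.0, -0.01, -0.09], [0.09, 0.0, -1.0]]
{'clock': 0.1, 'joint_pos': array([-5.21909945e+01,  2.05877078e+01,  6.41240188e-01, -1.77381216e-02,
       -7.01353487e+01, -1.65064868e+01]), 'qvel': array([-0.02311053, -0.04305848,  0.14797295,  0.01526777,  0.07637838,
       -0.07916799]), 'tau': array([-2.10372171e-03, -5.84161985e+01,  2.93754065e+01,  7.01533735e+00,
        1.03006806e-02, -6.61772742e-05]), 'tool_pos': array([ 0.24504791, -0.62850328,  0.22572896]), 'orientation': array([ 1.79916817e+02, -7.25933628e-03, -1.58703515e+02]), 'force': array([ 0.21591172,  0.24273777, -0.19778033]), 'moment': array([0.00128927, 0.00690281, 0.04514013]), 'gripper_force': 0.0, 'opening': 0.08772624153519774} 0.0188
```

View pics/top1.png

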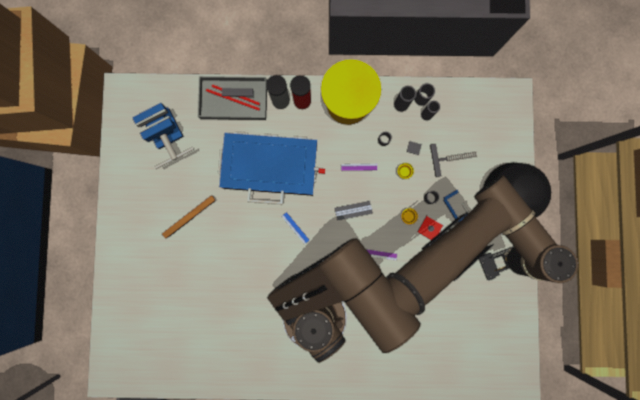

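View pics/scene1.png

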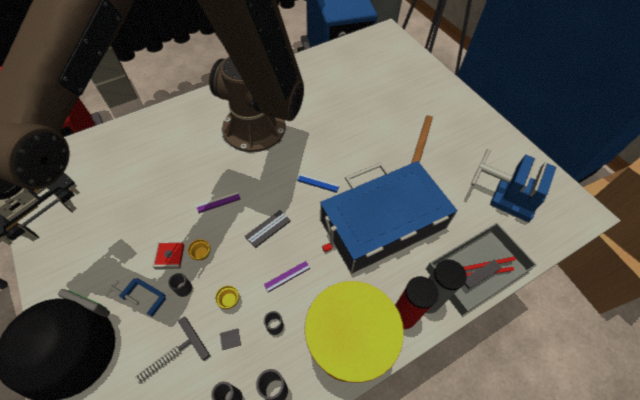

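The top view shows the lid at (223,133)–(313,195), its handle at (267,199), the red knob at (321,171), the coupon pair at (353,210) and cups at (404,171) and (409,215). There are purple look-alikes at (358,168) and (382,253), and a third cup could be hidden behind the arm.

```bash
python3 - <<'E'
from h import *
m=imaging.camera_model('top'); ms=imaging.camera_model('scene')
def comps(img,mask,C,mm,zmin,amin=30):
    n,l,s,c=cv2.connectedComponentsWithStats(mask.astype(np.uint8))
    for i in range(1,n):
        if s[i,4]<amin: continue
        P=C[l==i]; P=P[np.isfinite(P).all(1)]
        (cx,cy),(w,h),a=cv2.minAreaRect(P[:,:2].astype(np.float32))
        print(' px',c[i].round(1),'n',s[i,4],'xyz med',np.median(P,0).round(3),'rect',np.round([cx,cy,w,h,a],3))
for n in('top','scene'):
    mm=m if n=='top' else ms
    p=cv2.imread(f'pics/{n}1.png'); C=np.load(f'pics/{n}1.npy'); H=cv2.cvtColor(p,cv2.COLOR_BGR2HSV)
    h,s,v=H[...,0],H[...,1],H[...,2]
    print(n,'blue');comps(p,(h>98)&(h<118)&(s>120)&(v>80)&(C[...,0]<1.0),C,mm,0,40)
    print('yellow');comps(p,(h>15)&(h<32)&(s>150)&(v>90),C,mm,0,30)
    print('purple');comps(p,(h>125)&(h<155)&(s>80),C,mm,0,30)
    print('red');comps(p,((h<6)|(h>174))&(s>150)&(v>100),C,mm,0,15)
    # lid
    M=((h>98)&(h<118)&(s>120)).astype(np.uint8)
    cs=max(cv2.findContours(M,0,2)[0],key=lambda c:cv2.contourArea(c) if C[tuple(c[0,0][::-1])][2]<.2 else 0)
    r=cv2.minAreaRect(cs)
    W=np.array([ray(mm,u,v_,0.109 )[:2] for (u,v_) in cs[:,0].astype(float)])
    print('lid rect',cv2.minAreaRect(W.astype(np.float32)))
E
python3 - <<'E'
import cv2
a=cv2.imread('pics/top1.png')[125:265,200:480]; b=cv2.imread('pics/scene1.png')[160:320,180:400]
cv2.imwrite('pics/c1.png',cv2.vconcat([cv2.resize(a,(600,300),interpolation=2),cv2.resize(b,(600,300),interpolation=2)]))
E
```

```text
top blue
 px [148.2 112.5] n 186 xyz med [0.746 0.611 0.154] rect [ 0.557  0.3    0.804  0.103 58.884]
 px [158.1 127. ] n 270 xyz med [0.692 0.574 0.154] rect [ 0.491  0.319  0.76   0.13  51.264]
 px [174.8 134.4] n 107 xyz med [0.689 0.547 0.028] rect [ 0.493  0.281  0.704  0.056 53.314]
 px [268.  163.5] n 5024 xyz med [0.571 0.175 0.113] rect [ 0.494  0.162  0.383  0.355 86.218]
 px [158.4 142.9] n 52 xyz med [0.658 0.609 0.028] rect [6.580e-01 6.110e-01 3.300e-02 2.600e-02 2.731e+01]
 px [450.2 202.7] n 74 xyz med [ 0.444 -0.515  0.021] rect [ 0.396 -0.482  0.085  0.206 40.598]
 px [296.  227.2] n 135 xyz med [0.341 0.073 0.012] rect [3.3200e-01 6.2000e-02 1.6200e-01 4.5000e-02 5.5573e+01]
yellow
 px [350.6  88.9] n 2820 xyz med [ 0.826 -0.12   0.212] rect [ 6.3600e-01 -4.0000e-02  2.1100e-01  6.3000e-01  6.7623e+01]
 px [404.9 170.6] n 197 xyz med [ 0.563 -0.342  0.024] rect [ 0.433 -0.2    0.057  0.442 42.541]
 px [409.1 215.8] n 209 xyz med [ 0.389 -0.359  0.025] rect [ 0.364 -0.199  0.059  0.377  9.228]
purple
 px [359.  167.5] n 140 xyz med [ 0.574 -0.166  0.012] rect [ 0.4
[... 2272 characters left out ...]
66  0.011] rect [ 0.576 -0.165  0.017  0.136  0.966]
red
 px [168.7 253.1] n 452 xyz med [ 0.345 -0.434  0.017] rect [ 0.632 -0.391  0.675  0.093  8.774]
 px [327.1 246.9] n 52 xyz med [ 0.565 -0.02   0.023] rect [ 5.6400e-01 -1.9000e-02  2.6000e-02  1.7000e-02  8.4748e+01]
 px [505.5 259.8] n 72 xyz med [0.865 0.406 0.034] rect [0.901 0.08  0.03  0.755 6.579]
 px [475.1 265.7] n 88 xyz med [0.834 0.318 0.029] rect [8.3500e-01 3.2200e-01 7.5000e-02 1.4000e-02 6.8595e+01]
 px [505.  269.4] n 60 xyz med [0.885 0.389 0.025] rect [8.8400e-01 3.8800e-01 5.3000e-02 1.0000e-02 6.9269e+01]
lid rect ((0.34495866298675537, 1.1215415000915527), (0.6213102340698242, 1.142439842224121), 35.7390022277832)
```

View pics/c1.png

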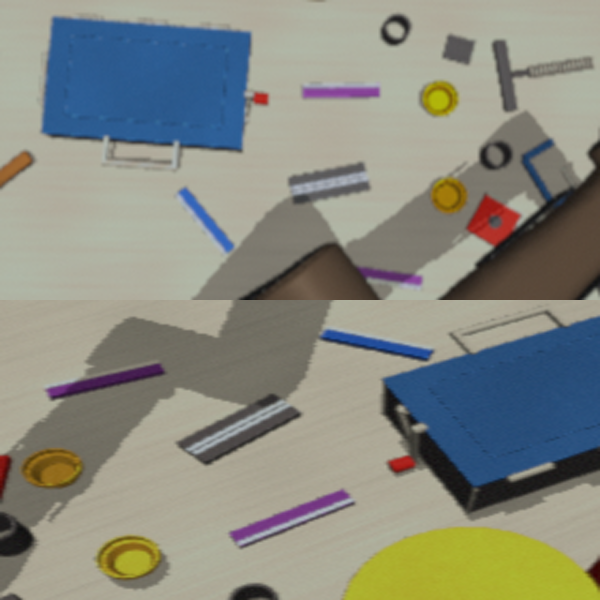

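The crops show two coupons side by side with the ground edges bright, cups at (130,555) and (52,468) in the lower crop, and the knob at the -y end of the chest. Next I fit the chest and coupon poses.

```bash
cat >> h.py <<'E'
def rect(P,lo=2,hi=98):
    "robust oriented box: centre, long-axis angle (deg), extents"
    c=np.median(P[:,:2],0); Q=P[:,:2].astype(np.float32)
    (cx,cy),(w,h),a=cv2.minAreaRect(Q)
    if w<h: w,h,a=h,w,a+90
    return np.round([cx,cy,(a+90)%180-90,w,h],4)
def hsv(p): return cv2.split(cv2.cvtColor(p,cv2.COLOR_BGR2HSV))
E
python3 - <<'E'
from h import *
for n in('top','scene'):
    mm=imaging.camera_model(n)
    p=cv2.imread(f'pics/{n}1.png'); C=np.load(f'pics/{n}1.npy'); h,s,v=hsv(p)
    M=(h>98)&(h<118)&(s>120)&(abs(C[...,2]-.112)<.012)&(C[...,0]<.8)&(C[...,1]<.45)
    M=cv2.morphologyEx(M.astype(np.uint8),cv2.MORPH_OPEN,np.ones((3,3)))
    vv,uu=np.nonzero(M); W=np.array([ray(mm,a,b,.112) for a,b in zip(uu,vv)])
    print(n,'lid',rect(W),'z',np.median(C[M>0][:,2]))
    # coupons: height 8-16mm near location
    R=(abs(C[...,0]-.41)<.1)&(abs(C[...,1]+.145)<.1)&(C[...,2]>.007)&(C[...,2]<.02)
    vv,uu=np.nonzero(R); W=np.array([ray(mm,a,b,.012) for a,b in zip(uu,vv)]); print('coupons',len(W),rect(W))
    # handle
    R=(C[...,2]>.09)&(C[...,2]<.125)&(C[...,0]<.46)&(C[...,0]>.38)&(abs(C[...,1]-.18)<.15)&(s<90)
    print('handle',R.sum(),rect(C[R]) if R.sum()>3 else '', np.median(C[R],0))
    for k,col in(('y',(h>15)&(h<32)&(s>150)&(v>90)),):
        nn,l,st,c=cv2.connectedComponentsWithStats(col.astype(np.uint8))
        for i in range(1,nn):
            if 100<st[i,4]<1000:
                vv,uu=np.nonzero(l==i);W=np.array([ray(mm,a,b,.046)[:2] for a,b in zip(uu,vv)]).astype(np.float32)
                print('cup',cv2.minEnclosingCircle(W))
E
```

```text
top lid [ 0.5727  0.1766 86.3158  0.3416  0.2   ] z 0.11257148587093002
coupons 581 [ 0.4105 -0.1458 89.4429  0.1987  0.1984]
handle 141 [ 4.41800e-01  1.86000e-01 -8.93016e+01  1.29000e-01  3.40000e-02] [0.43517083 0.18296933 0.11367579]
cup ((0.5605562329292297, -0.33869192004203796), 0.030538635328412056)
cup ((0.38859105110168457, -0.3538845181465149), 0.030746914446353912)
scene lid [ 0.5777  0.176  86.2844  0.3456  0.2035] z 0.11292586915959058
coupons 664 [ 4.1250e-01 -1.4400e-01 -7.7734e+01  1.4030e-01  5.4400e-02]
handle 195 [4.43100e-01 1.85800e-01 8.98198e+01 1.29200e-01 3.33000e-02] [0.43719004 0.18226111 0.11338101]
cup ((0.3934102952480316, -0.3520546555519104), 0.033313166350126266)
cup ((0.5648300647735596, -0.33793094754219055), 0.031809329986572266)
```

```bash
python3 -m crank '[[[0.05,0,0.02],[0,0,0],-0.55],[[0.05,0,0.02],[0,0,0],-0.55],[[0.05,0.02,0.02],[0,0,0],-0.55],[[0.05,0.03,0.02],[0,0,0],-0.55],[[0.04,0.04,0.01],[0,0,0],-0.55],[[0,0.05,0],[0,0,4],-0.55],[[0,0.05,0],[0,0,5],-0.55],[[0,0.05,0],[0,0,5],-0.55],[[0,0.05,0],[0,0,5],-0.55],[[0,0.05,0],[0,0,5],-0.55],[[0,0.05,0],[0,0,5],-0.55],[[0,0.05,0],[0,0,5],-0.55]]'
```

```text
clock: 1.3
tool_pos: [0.4563, -0.2004, 0.3058]
orientation: [180.0, 0.0, -124.5]
force: [1.4, -0.0, 0.3]
opening: 0.02
gripper_force: 0.0
```

```bash
python3 -m crank '[[[0,0.05,0],[0,0,4],-0.55],[[0,0.05,0],[0,0,4],-0.55],[[0,0.05,0],[0,0,4],-0.55],[[0,0.05,-0.02],[0,0,4],-0.55],[[0,0.05,-0.02],[0,0,4],-0.55],[[0,0.05,-0.02],[0,0,4],-0.55],[[0,0.04,-0.02],[0,0,4],-0.55],[[-0.02,0.04,-0.02],[0,0,2.8],-0.55],[[0,0,0],[0,0,0],-0.55],[[0,0,0],[0,0,0],-0.55]]'
python3 - <<'E'
from h import *
o=ctrl.get_obs();print(o['tool_pos'],o['orientation'])
p,d,m=snap('wrist','w1.png');print(np.round(m['mtx'],1).tolist(),-np.array(m['R']).T@m['t'])
for n in('top','scene'):
    p,d,mm=snap(n,n+'2.png');C=cloud(d,mm);h,s,v=hsv(p)
    nn,l,st,c=cv2.connectedComponentsWithStats(((h>15)&(h<32)&(s>150)&(v>90)).astype(np.uint8))
    for i in range(1,nn):
        if 40<st[i,4]<1000:
            vv,uu=np.nonzero(l==i);W=np.array([ray(mm,a,b,.046)[:2] for a,b in zip(uu,vv)]).astype(np.float32)
            print(n,'cup',c[i],cv2.minEnclosingCircle(W))
E
```

```text
clock: 2.3
tool_pos: [0.4362, 0.1677, 0.2098]
orientation: [179.9, -0.1, -93.7]
force: [0.2, -0.1, 0.3]
opening: 0.0195
gripper_force: 0.0
[0.43620615 0.16767269 0.20977007] [ 1.79941423e+02 -7.15242856e-02 -9.37472888e+01]
[[309.7, 0.0, 313.7], [0.0, 309.7, 196.0], [0.0, 0.0, 1.0]] [0.43224693 0.09577689 0.36707834]
top cup [404.93401015 170.55837563] ((0.5605562329292297, -0.33869192004203796), 0.030538635328412056)
top cup [409.0049505  215.72772277] ((0.38814210891723633, -0.3535292446613312), 0.030434299260377884)
scene cup [198.84776119 249.32537313] ((0.3941974341869354, -0.35204827785491943), 0.03253966197371483)
scene cup [226.8606357  296.88508557] ((0.5647825598716736, -0.3373866081237793), 0.03177246078848839)
```

View pics/w1.png

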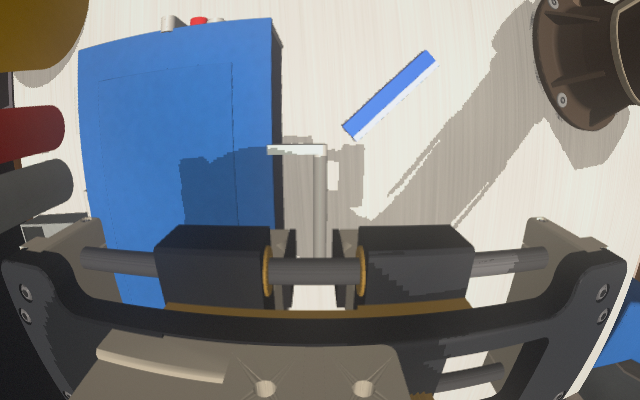

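The wrist view shows the handle bar between the fingers, running near u≈320 for v=150–255, with its corner at (325,148). Only two cups are present.

```bash
python3 - <<'E'
from h import *
m=imaging.camera_model('wrist');p=cv2.imread('pics/w1.png');h,s,v=hsv(p)
for r in(165,180,200,220): print(r,[(u,int(v[r,u])) for u in range(304,340,3)])
for u,v_ in((314,180),(327,180),(313,220),(327,220)): print(wray(m,u,v_,.112).round(4))
E
```

```text
165 [(304, 174), (307, 168), (310, 176), (313, 135), (316, 161), (319, 170), (322, 166), (325, 147), (328, 233), (331, 233), (334, 231), (337, 233)]
180 [(304, 175), (307, 168), (310, 173), (313, 138), (316, 160), (319, 171), (322, 166), (325, 144), (328, 232), (331, 233), (334, 232), (337, 226)]
200 [(304, 174), (307, 172), (310, 168), (313, 135), (316, 159), (319, 169), (322, 164), (325, 140), (328, 179), (331, 174), (334, 173), (337, 172)]
220 [(304, 169), (307, 172), (310, 171), (313, 133), (316, 158), (319, 168), (322, 164), (325, 135), (328, 175), (331, 175), (334, 174), (337, 169)]
[0.437  0.1514 0.112 ]
[0.4261 0.1522 0.112 ]
[0.4404 0.1872 0.112 ]
[0.4281 0.1881 0.112 ]
```

```bash
python3 -m crank '[[[-0.002,0.017,-0.04],[0,0,0],-0.55],[[0,0,-0.04],[0,0,0],-0.55],[[0,0,-0.03],[0,0,0],-0.55],[[0,0,-0.01],[0,0,0],-0.55],[[0,0,0],[0,0,0],-0.55],[[0,0,0],[0,0,0],-1],[[0,0,0],[0,0,0],-1],[[0,0,0],[0,0,0],-1],[[0,0,0],[0,0,0],-1]]'
```

```text
clock: 3.35
tool_pos: [0.4322, 0.1835, 0.0908]
orientation: [179.8, 0.0, -94.0]
force: [-15.7, 5.3, -0.9]
opening: 0.0107
gripper_force: 30.0
```

```bash
python3 -m crank '[[[0,0,0.024],[0,0,0],-1],[[0.004,0,0.024],[0,0,0],-1],[[0.006,0,0.024],[0,0,0],-1],[[0.008,-0.001,0.023],[0,0,0],-1],[[0.011,-0.001,0.022],[0,0,0],-1],[[0.013,-0.001,0.021],[0,0,0],-1],[[0.015,-0.001,0.019],[0,0,0],-1],[[0.017,-0.001,0.018],[0,0,0],-1],[[0.018,-0.001,0.016],[0,0,0],-1],[[0.02,-0.001,0.014],[0,0,0],-1],[[0.021,-0.001,0.012],[0,0,0],-1],[[0.022,-0.001,0.01],[0,0,0],-1]]'
```

```text
clock: 4.55
tool_pos: [0.5897, 0.1735, 0.3217]
orientation: [-179.9, 0.0, -93.9]
force: [-4.3, -2.6, 1.7]
opening: 0.0108
gripper_force: 30.0
```

```bash
python3 -m crank '[[[0.023,-0.001,0.005],[0,0,0],-1],[[0.022,-0.002,0.003],[0,0,0],-1],[[0.018,-0.001,0.001],[0,0,0],-1],[[0.01,-0.001,0],[0,0,0],-1],[[0.006,0,0],[0,0,0],-1],[[0,0,0],[0,0,0],-1]]'
```

```text
clock: 5.15
tool_pos: [0.67, 0.1683, 0.3348]
orientation: [-179.5, 0.1, -93.9]
force: [-8.7, -1.8, 20.6]
opening: 0.0111
gripper_force: 30.0
```

```bash
python3 -m crank '[[[0.002,0,0.004],[0,0,0],-1],[[0.003,0,0.003],[0,0,0],-1],[[0.003,0,0],[0,0,0],-1],[[0,0,0],[0,0,0],-1]]'
python3 - <<'E'
from h import *
p,d,m=snap('scene','s3.png');C=cloud(d,m);h,s,v=hsv(p)
R=((h<6)|(h>174))&(s>150)&(v>80)&(abs(C[...,0]-.6)<.12)&(abs(C[...,1])<.08)
print(R.sum(),np.median(C[R],0))
cv2.imwrite('pics/s3c.png',cv2.resize(p[100:320,280:500],(600,600)))
E
```

```text
clock: 5.55
tool_pos: [0.6714, 0.1681, 0.335]
orientation: [179.5, -0.2, -93.9]
force: [-22.8, -1.6, 3.9]
opening: 0.0111
gripper_force: 30.0
78 [ 0.5912545  -0.0216052   0.16405435]
```

View pics/s3c.png

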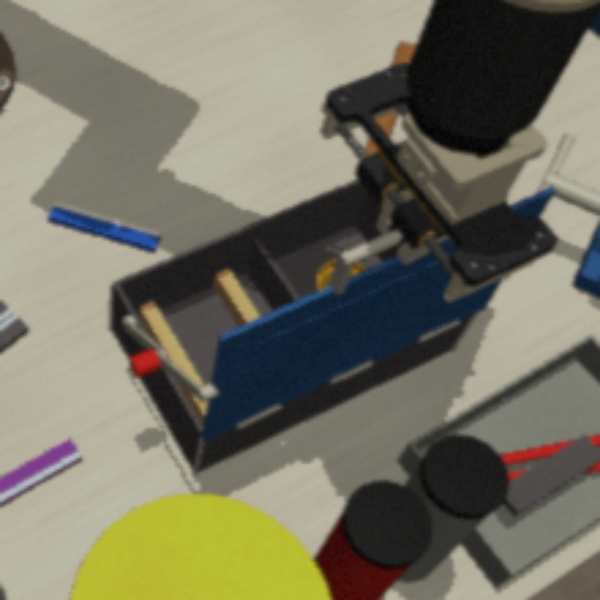

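The lid is near vertical, the stay links are almost in line (red knob at (147,362)), and the base cup is visible at (335,272). I ease the pull so the stay can snap, then release.

```bash
python3 -m crank '[[[-0.003,0,0],[0,0,0],-1],[[-0.003,0,0],[0,0,0],-1],[[-0.003,0,0],[0,0,0],-1],[[-0.002,0,0],[0,0,0],-1],[[0,0,0],[0,0,0],-1],[[0,0,0],[0,0,0],-1]]'
python3 - <<'E'
from h import *
p,d,m=snap('scene');C=cloud(d,m);h,s,v=hsv(p)
R=((h<6)|(h>174))&(s>150)&(v>80)&(abs(C[...,0]-.6)<.12)&(abs(C[...,1])<.08)
print(R.sum(),np.median(C[R],0))
E
```

```text
clock: 6.2
tool_pos: [0.6656, 0.1686, 0.3349]
orientation: [-180.0, -0.1, -93.9]
force: [-2.4, -5.1, -0.6]
opening: 0.011
gripper_force: 30.0
82 [ 0.5837355  -0.02162517  0.17150598]
```

```bash
python3 -m crank '[[[0,0,0],[0,0,0],-0.55],[[0,0,0],[0,0,0],-0.55],[[0,0,0.02],[0,0,0],-0.55],[[0,0,0.03],[0,0,0],-0.55],[[-0.02,0,0.02],[0,0,0],-0.55],[[-0.04,-0.02,0],[0,0,0],-0.55],[[-0.04,-0.05,0],[0,0,0],0.2],[[-0.04,-0.05,0],[0,0,0],0.2],[[-0.04,-0.05,-0.02],[0,0,0],0.2],[[-0.03,-0.05,-0.03],[0,0,0],0.2],[[-0.02,-0.05,-0.03],[0,0,0],0.2],[[0,0,0],[0,0,0],0.2]]'
python3 - <<'E'
from h import *
p,d,m=snap('scene');C=cloud(d,m);h,s,v=hsv(p)
R=((h<6)|(h>174))&(s>150)&(v>80)&(abs(C[...,0]-.6)<.12)&(abs(C[...,1])<.08)
print(R.sum(),np.median(C[R],0))
nn,l,st,c=cv2.connectedComponentsWithStats(((h>15)&(h<32)&(s>150)&(v>90)).astype(np.uint8))
for i in range(1,nn):
    if 20<st[i,4]<1000: print(c[i],st[i],np.median(C[l==i],0))
R=(h>98)&(h<118)&(s>120)&(C[...,0]>.55)&(C[...,1]<.4)&(C[...,2]>.1)&(C[...,2]<.33)&(C[...,0]<.8)&(C[...,1]>-.05)
P=C[R]; print('lid plane', np.linalg.svd(P-P.mean(0),full_matrices=0)[2][2],P.mean(0))
E
```

```text
clock: 7.45
tool_pos: [0.4714, -0.0469, 0.34]
orientation: [179.9, 0.0, -94.1]
force: [1.0, -0.3, 0.9]
opening: 0.0523
gripper_force: 0.0
74 [ 0.58406834 -0.02180726  0.17207391]
[198.87537092 249.4272997 ] [189 240  21  20 337] [ 0.3809382  -0.35368312  0.02733761]
[226.89382716 296.88148148] [216 286  23  23 405] [ 0.55566428 -0.33867514  0.0247317 ]
lid plane [-0.99619209  0.06620884 -0.05672488] [0.67620751 0.1599259  0.2259647 ]
```

```bash
python3 -m crank '[[[-0.02,-0.04,-0.04],[0,0,5],0.6],[[-0.02,-0.04,-0.04],[0,0,5],0.6],[[-0.015,-0.017,-0.04],[0,0,5],0.6],[[-0.004,0,-0.02],[0,0,1.4],0.6],[[0,0,0],[0,0,0],0.6],[[0,0,0],[0,0,0],0.6]]'
python3 - <<'E'
from h import *
p,d,m=snap('wrist','w4.png')
E
```

```text
clock: 8.1
tool_pos: [0.4241, -0.1273, 0.2161]
orientation: [-179.9, -0.1, -77.5]
force: [0.6, 0.2, 0.3]
opening: 0.0701
gripper_force: 0.0
```

View pics/w4.png

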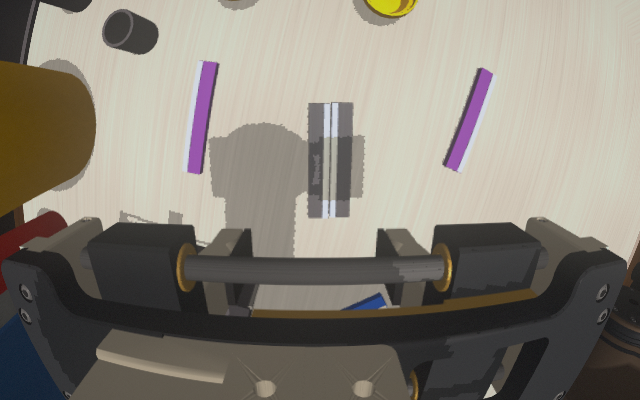

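The coupon pair lies at u 308–353, v 102–217, nearly square with the gripper, and sits ahead of the fingers. Both look-alikes are well clear.

```bash
python3 - <<'E'
from h import *
m=imaging.camera_model('wrist');p=cv2.imread('pics/w4.png')
c=[wray(m,u,v,.012) for u,v in((308.5,102),(353,102),(351,217),(307,217))]
c=np.array(c);print(c.round(4),c.mean(0).round(4))
for a,b in((0,3),(1,2)): d=c[a]-c[b];print(np.degrees(np.arctan2(d[1],d[0])),np.hypot(*d[:2]))
print(ctrl.get_obs()['tool_pos'])
cv2.imwrite('pics/w4c.png',cv2.resize(p[90:230,280:380],(500,700)[:2],interpolation=2)[:600])
E
```

```text
[[ 0.45   -0.2079  0.012 ]
 [ 0.3999 -0.2196  0.012 ]
 [ 0.3687 -0.0832  0.012 ]
 [ 0.4221 -0.0714  0.012 ]] [ 0.4102 -0.1455  0.012 ]
-78.46837571228184 0.13927871174361495
-77.14709926587888 0.13988776821011512
[ 0.42438176 -0.12718824  0.21650601]
```

```bash
python3 -m crank '[[[-0.013,-0.018,-0.04],[0,0,-0.3],0.6],[[0,0,-0.05],[0,0,0],0.6],[[0,0,-0.05],[0,0,0],0.6],[[0,0,-0.04],[0,0,0],0.6],[[0,0,0],[0,0,0],0.6],[[0,0,0],[0,0,0],0.6]]'
```

```text
clock: 8.75
tool_pos: [0.411, -0.1454, 0.0358]
orientation: [-180.0, -0.0, -77.7]
force: [-0.3, -0.7, 0.6]
opening: 0.0704
gripper_force: 0.0
```

```bash
python3 -m crank '[[[0,0,-0.015],[0,0,0],0.6],[[0,0,-0.012],[0,0,0],0.6],[[0,0,-0.006],[0,0,0],0.6],[[0,0,0],[0,0,0],0.6],[[0,0,0],[0,0,0],-0.5],[[0,0,0],[0,0,0],-0.5],[[0,0,0],[0,0,0],-0.5],[[0,0,0],[0,0,0],-0.5]]'
```

```text
clock: 9.55
tool_pos: [0.4095, -0.1458, 0.0021]
orientation: [-180.0, -0.0, -77.8]
force: [-1.9, 0.9, 7.6]
opening: 0.0499
gripper_force: 30.0
```

```bash
python3 -m crank '[[[0,0,0],[0,0,0],0.3],[[0,0,0.002],[0,0,0],0.3],[[0,0,0.002],[0,0,0],0.3],[[0,0,0],[0,0,0],0.3],[[0,0,0],[0,0,0],-0.5],[[0,0,0],[0,0,0],-0.5],[[0,0,0],[0,0,0],-0.5],[[0,0,0],[0,0,0],-0.5]]'
```

```text
clock: 10.35
tool_pos: [0.4093, -0.1457, 0.0056]
orientation: [-180.0, -0.0, -77.8]
force: [-0.3, -0.1, 1.8]
opening: 0.0494
gripper_force: 30.0
```

```bash
python3 -m crank '[[[0,0,0.01],[0,0,0],-0.5],[[0,0,0.02],[0,0,0],-0.5],[[0,0,0.03],[0,0,0],-0.5],[[0,0,0.03],[0,0,0],-0.5],[[0,0,0.03],[0,0,0],-0.5],[[0.01,0.02,0.03],[0,0,0],-0.5],[[0.02,0.035,0.03],[0,0,-2],-0.5],[[0.025,0.04,0],[0,0,-4],-0.5],[[0.025,0.04,0],[0,0,-4],-0.5],[[0.025,0.04,0],[0,0,-4],-0.5],[[0.015,0.03,0],[0,0,-2],-0.5],[[0,0,0],[0,0,0],-0.5]]'
python3 - <<'E'
from h import *
p,d,m=snap('top','t5.png');C=cloud(d,m);h,s,v=hsv(p)
R=(C[...,2]>.02)&(C[...,2]<.06)&(abs(C[...,0]-.575)<.11)&(C[...,1]>0)&(C[...,1]<.35)
n,l,st,c=cv2.connectedComponentsWithStats(((h>8)&(h<33)&(s>60)&R).astype(np.uint8))
for i in range(1,n):
    if st[i,4]>8: print(c[i],st[i],rect(C[l==i]),np.median(C[l==i],0))
cv2.imwrite('pics/t5c.png',cv2.resize(p[120:270,200:400],(800,600)))
E
```

```text
clock: 11.55
tool_pos: [0.5301, 0.0623, 0.1846]
orientation: [179.9, 0.0, -93.7]
force: [0.2, -0.1, -6.6]
opening: 0.0495
gripper_force: 30.0
[245.28571429 158.92857143] [242 158   8   3  14] [ 5.96300e-01  2.69100e-01 -6.82521e+01  2.71000e-02  7.40000e-03] [0.59795844 0.27050286 0.04647229]
[275.25    185.21875] [273 181   6   8  32] [ 0.5017  0.1546 -5.9211  0.0296  0.0164] [0.49911174 0.15502859 0.03436865]
```

View pics/t5c.png

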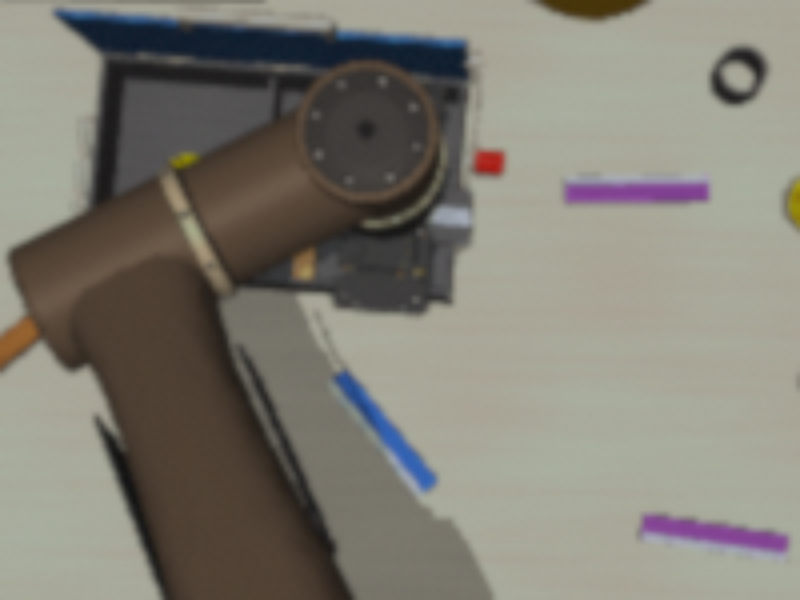

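The gripper holds the pair over the coupon bay, and the coupon ends show at (450,218). The bearer near the divider at (303,262) confirms the chest pose to about 1 mm.

```bash
python3 -m crank '[[[0.005,0.019,0],[0,0,0],-0.5],[[0.005,0.019,0],[0,0,0],-0.5],[[0,0,0],[0,0,0],-0.5],[[0,0,-0.03],[0,0,0],-0.5],[[0,0,-0.04],[0,0,0],-0.5],[[0,0,-0.03],[0,0,0],-0.5],[[0,0,-0.02],[0,0,0],-0.5],[[0,0,0],[0,0,0],-0.5],[[0,0,0],[0,0,0],-0.5]]'
```

```text
clock: 12.5
tool_pos: [0.5393, 0.097, 0.0659]
orientation: [180.0, -0.0, -93.8]
force: [1.4, -0.2, -6.6]
opening: 0.0497
gripper_force: 30.0
```

```bash
python3 -m crank '[[[0,0,-0.008],[0,0,0],-0.5],[[0,0,-0.006],[0,0,0],-0.5],[[0,0,-0.003],[0,0,0],-0.5],[[0,0,-0.002],[0,0,0],-0.5],[[0,0,0],[0,0,0],-0.5]]'
```

```text
clock: 13.0
tool_pos: [0.539, 0.097, 0.0463]
orientation: [180.0, -0.0, -93.8]
force: [0.1, -0.5, -6.7]
opening: 0.0495
gripper_force: 30.0
```

```bash
python3 -m crank '[[[0,0.002,-0.002],[0,0,0],-0.5],[[0,0.001,-0.002],[0,0,0],-0.5],[[0,0,0],[0,0,0],-0.5]]'
```

```text
clock: 13.3
tool_pos: [0.539, 0.1002, 0.0421]
orientation: [180.0, -0.0, -93.8]
force: [-0.4, 0.2, -5.8]
opening: 0.0495
gripper_force: 30.0
```

```bash
python3 -m crank '[[[0,0,-0.001],[0,0,0],-0.5],[[0,0,0],[0,0,0],-0.5],[[0,0,-0.001],[0,0,0],-0.5],[[0,0,0],[0,0,0],-0.5]]'
```

```text
clock: 13.7
tool_pos: [0.5392, 0.1001, 0.0406]
orientation: [-180.0, 0.0, -93.8]
force: [-1.3, -0.0, -3.5]
opening: 0.0494
gripper_force: 30.0
```

```bash
python3 -m crank '[[[0,0,-0.0005],[0,0,0],-0.5],[[0,0,0],[0,0,0],0.3],[[0,0,0],[0,0,0],0.3],[[0,0,0],[0,0,0],0.3],[[0,0,0.01],[0,0,0],0.3],[[0,0,0.03],[0,0,0],0.3],[[0,0,0.04],[0,0,0],0.3],[[0,0,0.05],[0,0,0],0.3],[[-0.02,-0.03,0.03],[0,0,0],0.3],[[-0.03,-0.05,0],[0,0,0],0.3],[[-0.03,-0.05,0],[0,0,0],0.3],[[0,0,0],[0,0,0],0.3]]'
python3 - <<'E'
from h import *
p,d,m=snap('scene','s6.png');C=cloud(d,m);h,s,v=hsv(p)
cv2.imwrite('pics/s6c.png',cv2.resize(p[120:320,180:480],(800,533)))
nn,l,st,c=cv2.connectedComponentsWithStats(((h>15)&(h<32)&(s>150)&(v>70)).astype(np.uint8))
for i in range(1,nn):
    if 20<st[i,4]<1000: print(c[i],st[i],np.median(C[l==i],0))
R=((h<6)|(h>174))&(s>150)&(v>80)&(abs(C[...,0]-.6)<.12)&(abs(C[...,1])<.08)
print(R.sum(),np.median(C[R],0))
E
```

```text
clock: 14.9
tool_pos: [0.4645, -0.0189, 0.2011]
orientation: [-180.0, 0.0, -93.9]
force: [0.4, 0.8, -0.0]
opening: 0.0569
gripper_force: 0.0
[198.91445428 249.46902655] [189 240  21  20 339] [ 0.380883   -0.35327701  0.02755438]
[226.85995086 296.8968059 ] [216 286  23  23 407] [ 0.55564311 -0.33840272  0.02639434]
[386.96153846 332.76923077] [383 329   8  10  26] [ 0.87691001 -0.06243404  0.2113474 ]
77 [ 0.58434362 -0.0214898   0.17181236]
```

View pics/s6c.png

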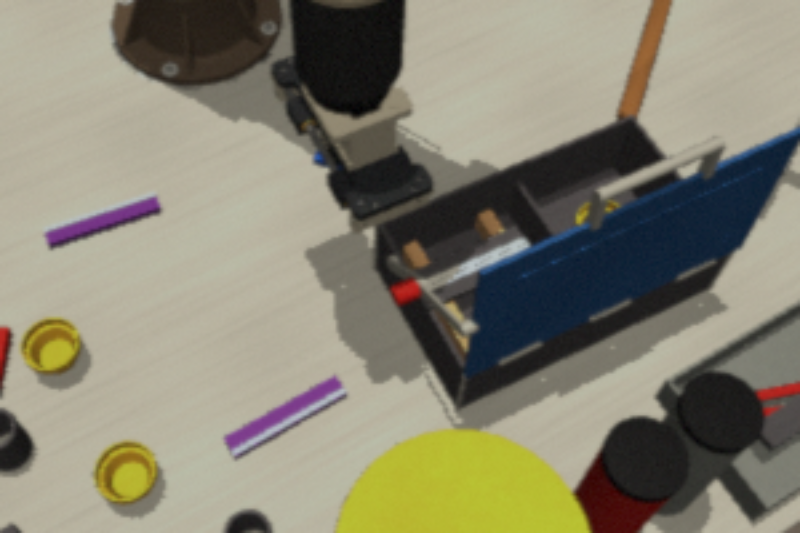

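The coupons now lie side by side on the bearers with the stay locked. The base cup shows at (595,212) in the cup bay, and the bench cups at (52,345) and (127,472).

```bash
python3 - <<'E'
from h import *
print(ctrl.get_obs()['joint_pos'].round(1))
ms={n:snap(n,n+'7.png') for n in('top','scene')}
for n,(p,d,m) in ms.items():
    C=cloud(d,m);h,s,v=hsv(p)
    R=(abs(C[...,0]-.575)<.11)&(C[...,1]>.15)&(C[...,1]<.36)&(C[...,2]<.08)
    nn,l,st,c=cv2.connectedComponentsWithStats(((h>15)&(h<35)&(s>110)&R).astype(np.uint8))
    for i in range(1,nn):
        if st[i,4]>15:
            vv,uu=np.nonzero(l==i);W=np.array([ray(m,a,b,.051)[:2] for a,b in zip(uu,vv)]).astype(np.float32);print(n,'base',c[i],st[i],cv2.minEnclosingCircle(W))
    # coupons in the bay
    R=(abs(C[...,2]-.047)<.006)&(abs(C[...,0]-.54)<.06)&(abs(C[...,1]-.1)<.1)
    if R.sum()>20: print(n,'coup',R.sum(),rect(C[R]))
    D=(C[...,2]>.055)&(C[...,2]<.075)&(abs(C[...,0]-.5)<.25)&(C[...,1]<-.2)&(C[...,1]>-.6)
    nn,l,st,c=cv2.connectedComponentsWithStats(D.astype(np.uint8))
    for i in range(1,nn):
        if st[i,4]>20: print(n,'pipe',C[l==i][:,:2].mean(0).round(3),st[i,4])
E
```

```text
[ 22.1   1.6 -26.8   0.  -61.4 -26.1]
top base [247.27659574 166.33617021] [239 158  18  18 235] ((0.5675588846206665, 0.26092270016670227), 0.03313170000910759)
top coup 144 [5.58800e-01 1.19000e-01 8.75845e+01 1.43100e-01 7.20000e-02]
top pipe [ 0.703 -0.259] 24
top pipe [ 0.673 -0.259] 27
top pipe [ 0.462 -0.435] 56
scene base [397.79166667 199.66666667] [396 196   5   8  24] ((0.5476721525192261, 0.24981024861335754), 0.015227260999381542)
scene coup 576 [  0.5384   0.1004 -87.8784   0.1923   0.1142]
scene pipe [ 0.464 -0.438] 121
scene pipe [ 0.687 -0.26 ] 117
```

```bash
python3 -m crank '[[[0.014,-0.046,0],[0,0,5],0.7],[[0.014,-0.046,0],[0,0,5],0.7],[[0.014,-0.046,0],[0,0,5],0.7],[[0.014,-0.046,0],[0,0,5],0.7],[[0.014,-0.046,0],[0,0,5],0.7],[[0.014,-0.045,0],[0,0,5],0.7],[[0.014,-0.045,0],[0,0,5],0.7],[[0,0,0],[0,0,0],0.7],[[0,0,0],[0,0,0],0.7]]'
cat >> h.py <<'E'
def wcups(f=None,z=.046):
    "yellow rims seen by the wrist camera, cast on plane z"
    p,d,m=snap('wrist',f); h,s,v=hsv(p)
    k=((h>15)&(h<35)&(s>120)&(v>60)).astype(np.uint8)
    nn,l,st,c=cv2.connectedComponentsWithStats(k)
    for i in range(1,nn):
        if st[i,4]>300:
            cs=cv2.findContours((l==i).astype(np.uint8),0,2)[0]; q=max(cs,key=len)[:,0].astype(float)
            W=np.array([wray(m,a,b,z)[:2] for a,b in q]).astype(np.float32)
            (x,y),r=cv2.minEnclosingCircle(W); e=cv2.fitEllipse(W) if len(W)>5 else None
            print('cup px',c[i].round(0),st[i].tolist(),'xy',round(x,4),round(y,4),'r',round(r,4),'ell',np.round(e[0],4),np.round(e[1],4))
E
python3 - <<'E'
from h import *
o=ctrl.get_obs();print(o['tool_pos'].round(4),o['joint_pos'].round(1));wcups('w8.png')
E
```

```text
clock: 15.95
tool_pos: [0.5663, -0.3363, 0.1983]
orientation: [179.9, 0.1, -58.9]
force: [0.1, -0.8, 0.7]
opening: 0.0749
gripper_force: 0.0
[ 0.5663 -0.3363  0.1983] [-13.8  20.1  -3.7  -0.  -66.3  44.9]
cup px [319. 181.] [289, 151, 61, 60, 2885] xy 0.563 -0.3404 r 0.0319 ell [ 0.5627 -0.3405] [0.0618 0.0627]
cup px [ 49. 217.] [0, 154, 131, 207, 10458] xy 0.9048 0.0947 r 0.3442 ell [0.8659 0.0561] [0.2556 0.5836]
cup px [437. 233.] [424, 218, 40, 37, 505] xy 0.4076 -0.3628 r 0.0266 ell [ 0.4045 -0.3619] [0.0415 0.0551]
cup px [177. 268.] [169, 244, 20, 47, 450] xy 0.6516 -0.1621 r 0.0347 ell [ 0.6523 -0.1626] [0.029  0.0632]
cup px [451. 269.] [440, 244, 19, 47, 426] xy 0.3704 -0.3317 r 0.034 ell [ 0.3719 -0.3308] [0.0279 0.0602]
cup px [420. 306.] [261, 288, 280, 30, 2110] xy 0.3624 -0.263 r 0.2032 ell [ 0.2936 -0.3115] [0.018  0.4789]
```

View pics/w8.png

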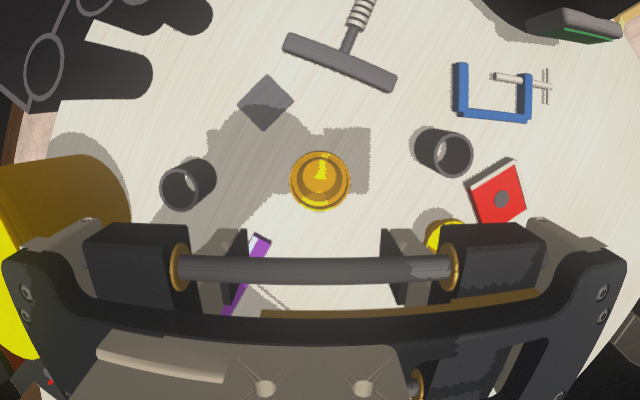

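The cup is at pixel (319,181), cleanly seen and about 5 mm off the tool axis. The neighbouring pipes at (188,184) and (444,152) are clear.

```bash
python3 -m crank '[[[-0.0035,-0.004,-0.03],[0,0,0],0.7],[[0,0,-0.05],[0,0,0],0.7],[[0,0,-0.05],[0,0,0],0.7],[[0,0,-0.025],[0,0,0],0.7],[[0,0,-0.008],[0,0,0],0.7],[[0,0,0],[0,0,0],0.7],[[0,0,0],[0,0,0],-0.2],[[0,0,0],[0,0,0],-0.2],[[0,0,0],[0,0,0],-0.2],[[0,0,0],[0,0,0],-0.2]]'
```

```text
clock: 17.0
tool_pos: [0.5637, -0.3401, 0.0392]
orientation: [-179.9, -0.2, -58.8]
force: [0.2, 1.8, 7.2]
opening: 0.0626
gripper_force: 30.0
```

```bash
python3 -m crank '[[[0,0,0.01],[0,0,0],-0.2],[[0,0,0.03],[0,0,0],-0.2],[[0,0,0.04],[0,0,0],-0.2],[[0,0,0.05],[0,0,0],-0.2],[[-0.01,0.03,0.05],[0,0,3],-0.2],[[-0.03,0.045,0.04],[0,0,4.5],-0.2],[[-0.03,0.045,0],[0,0,4.5],-0.2],[[0,0.05,0],[0,0,4.5],-0.2],[[0,0.05,0],[0,0,4.5],-0.2],[[0,0.05,0],[0,0,4.5],-0.2],[[0,0.05,0],[0,0,4.5],-0.2],[[0,0.05,0],[0,0,4.5],-0.2]]'
```

```text
clock: 18.2
tool_pos: [0.503, 0.0125, 0.2401]
orientation: [-179.9, -0.1, -24.1]
force: [1.3, -0.6, -0.5]
opening: 0.0629
gripper_force: 30.0
```

```bash
python3 -m crank '[[[0,0.05,0],[0,0,4.5],-0.2],[[0,0.04,0],[0,0,4.5],-0.2],[[0,0.04,0],[0,0,4.5],-0.2],[[0,0.03,0],[0,0,4.2],-0.2],[[0,0,0],[0,0,0],-0.2],[[0,0,0],[0,0,0],-0.2]]'
python3 - <<'E'
from h import *
o=ctrl.get_obs();print(o['tool_pos'].round(4),o['joint_pos'].round(1));wcups('w9.png',.051)
E
```

```text
clock: 18.8
tool_pos: [0.5033, 0.1712, 0.2393]
orientation: [-180.0, -0.0, -6.5]
force: [0.2, -0.5, -0.9]
opening: 0.0626
gripper_force: 30.0
[0.5033 0.1712 0.2393] [ 39.9   6.5 -16.2  -0.  -67.3  43.5]
cup px [229. 129.] [202, 102, 55, 55, 2361] xy 0.5701 0.2611 r 0.0327 ell [0.5696 0.2611] [0.0625 0.0641]
cup px [314. 228.] [255, 190, 118, 69, 6397] xy 0.4156 0.1814 r 0.0733 ell [0.4306 0.1794] [0.1105 0.1402]
cup px [607. 209.] [591, 193, 30, 35, 751] xy 0.4013 -0.3256 r 0.0527 ell [ 0.3993 -0.3284] [0.0598 0.1042]
cup px [195. 268.] [188, 244, 19, 49, 482] xy 0.3975 0.3399 r 0.0388 ell [0.3969 0.3398] [0.0296 0.0715]
cup px [433. 269.] [422, 244, 19, 49, 438] xy 0.3615 0.0304 r 0.0379 ell [0.3609 0.0309] [0.0276 0.0721]
cup px [314. 291.] [274, 284, 80, 16, 874] xy 0.3605 0.1879 r 0.0517 ell [0.3801 0.1853] [0.084  0.1151]
cup px [397. 308.] [239, 290, 291, 29, 2406] xy 0.2929 0.0697 r 0.2301 ell [ 0.2853 -0.0773] [0.0199 0.7649]
```

View pics/w9.png

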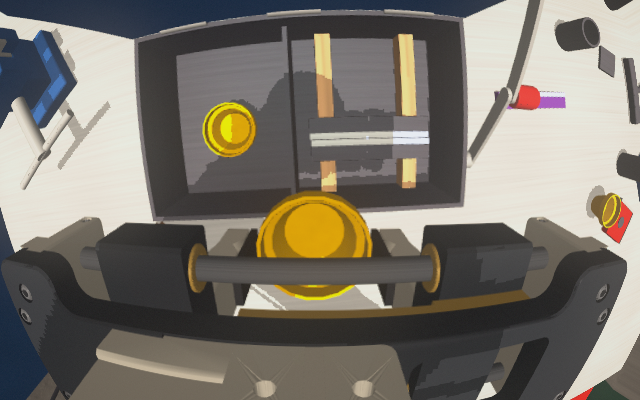

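The base cup is at (229,129), which gives (0.570, 0.261). The coupons lie parallel at (370,138) and the held cup is upright.

```bash
python3 -m crank '[[[0.02,0.03,0],[0,0,1],-0.2],[[0.02,0.03,0],[0,0,1],-0.2],[[0.02,0.02,0],[0,0,0.5],-0.2],[[0.0065,0.01,0],[0,0,0],-0.2],[[0,0,0],[0,0,0],-0.2],[[0,0,0],[0,0,0],-0.2]]'
python3 - <<'E'
from h import *
o=ctrl.get_obs();print(o['tool_pos'].round(4));wcups('w10.png',.051)
E
```

```text
clock: 19.45
tool_pos: [0.5698, 0.2596, 0.2388]
orientation: [180.0, 0.0, -4.2]
force: [-0.1, 0.3, -0.6]
opening: 0.0628
gripper_force: 30.0
[0.5698 0.2596 0.2388]
cup px [557.  27.] [505, 2, 117, 45, 1666] xy 0.7776 -0.1372 r 0.135 ell [ 0.7669 -0.1111] [0.0282 0.3189]
cup px [313. 215.] [255, 148, 118, 111, 8422] xy 0.5165 0.2629 r 0.0861 ell [0.4953 0.2653] [0.129  0.1915]
cup px [620. 244.] [605, 233, 27, 27, 494] xy 0.4033 -0.3189 r 0.0593 ell [ 0.4075 -0.3231] [0.05   0.1229]
cup px [195. 269.] [188, 245, 18, 48, 446] xy 0.4575 0.4248 r 0.0372 ell [0.4566 0.4232] [0.0288 0.0707]
cup px [433. 268.] [422, 244, 19, 49, 467] xy 0.434 0.1144 r 0.0381 ell [0.434  0.1138] [0.0285 0.0726]
cup px [314. 291.] [274, 284, 81, 16, 878] xy 0.4273 0.2695 r 0.0522 ell [0.4442 0.2686] [0.08   0.1128]
cup px [397. 308.] [239, 290, 291, 29, 2425] xy 0.3639 0.1493 r 0.23 ell [ 0.3614 -0.0133] [0.0201 0.7868]
```

```bash
python3 -m crank '[[[0,0.0015,-0.03],[0,0,0],-0.2],[[0,0,-0.04],[0,0,0],-0.2],[[0,0,-0.04],[0,0,0],-0.2],[[0,0,-0.03],[0,0,0],-0.2],[[0,0,-0.015],[0,0,0],-0.2],[[0,0,-0.01],[0,0,0],-0.2],[[0,0,0],[0,0,0],-0.2]]'
```

```text
clock: 20.2
tool_pos: [0.5695, 0.2613, 0.0733]
orientation: [179.9, 0.1, -4.1]
force: [0.4, 0.2, -0.4]
opening: 0.0627
gripper_force: 30.0
```

```bash
python3 -m crank '[[[0,0,-0.003],[0,0,0],-0.2],[[0,0,-0.003],[0,0,0],-0.2],[[0,0,-0.003],[0,0,0],-0.2],[[0,0,0],[0,0,0],-0.2]]'
```

```text
clock: 20.6
tool_pos: [0.5701, 0.2622, 0.0649]
orientation: [-180.0, -0.0, -4.1]
force: [-0.2, -0.3, -0.5]
opening: 0.0626
gripper_force: 30.0
```

```bash
python3 -m crank '[[[0,0,-0.002],[0,0,0],-0.2],[[0,0,-0.002],[0,0,0],-0.2],[[0,0,-0.002],[0,0,0],-0.2],[[0,0,0],[0,0,0],-0.2]]'
```

```text
clock: 21.0
tool_pos: [0.5704, 0.2623, 0.0593]
orientation: [-180.0, -0.0, -4.1]
force: [-0.9, -0.4, 2.4]
opening: 0.0628
gripper_force: 30.0
```

```bash
python3 -m crank '[[[0,0,0],[0,0,0],0.7],[[0,0,0],[0,0,0],0.7],[[0,0,0],[0,0,0],0.7],[[0,0,0.02],[0,0,0],0.7],[[0,0,0.04],[0,0,0],0.7],[[0,0,0.05],[0,0,0],0.7],[[-0.02,-0.03,0.05],[0,0,-2],0.7],[[-0.03,-0.04,0.02],[0,0,-4],0.7],[[-0.03,-0.05,0],[0,0,-4.5],0.7],[[-0.02,-0.05,0],[0,0,-4.5],0.7],[[0,-0.05,0],[0,0,-4.5],0.7],[[0,-0.05,0],[0,0,-4.5],0.7]]'
python3 - <<'E'
from h import *
for n in('top','scene'):
    p,d,m=snap(n,n+'11.png');C=cloud(d,m);h,s,v=hsv(p)
    nn,l,st,c=cv2.connectedComponentsWithStats(((h>15)&(h<35)&(s>120)&(v>60)).astype(np.uint8))
    for i in range(1,nn):
        if 40<st[i,4]<1000:
            vv,uu=np.nonzero(l==i)
            for z in(.046,.066):
                W=np.array([ray(m,a,b,z)[:2] for a,b in zip(uu,vv)]).astype(np.float32);print(n,z,c[i].round(),st[i,4],np.round(cv2.minEnclosingCircle(W)[0],4),cv2.minEnclosingCircle(W)[1],np.median(C[l==i],0).round(3))
E
```

```text
clock: 22.2
tool_pos: [0.481, 0.0101, 0.2287]
orientation: [-179.9, -0.1, -28.2]
force: [1.2, -0.4, 0.0]
opening: 0.0746
gripper_force: 0.0
top 0.046 [76. 74.] 760 [0.8859 0.9494] 0.15566062927246094 [ 1.085  1.165 -0.42 ]
top 0.066 [76. 74.] 760 [0.88   0.9395] 0.15406347811222076 [ 1.085  1.165 -0.42 ]
top 0.046 [ 47. 136.] 827 [0.6825 1.0441] 0.11113715171813965 [ 0.762  1.278 -0.419]
top 0.066 [ 47. 136.] 827 [0.6787 1.0332] 0.10999712347984314 [ 0.762  1.278 -0.419]
top 0.046 [247. 166.] 244 [0.5687 0.2637] 0.034024305641651154 [0.57  0.264 0.044]
top 0.066 [247. 166.] 244 [0.5659 0.2608] 0.03367594629526138 [0.57  0.264 0.044]
top 0.046 [409. 216.] 216 [ 0.389  -0.3535] 0.03134285658597946 [ 0.389 -0.358  0.024]
top 0.066 [409. 216.] 216 [ 0.3882 -0.3501] 0.031022092327475548 [ 0.389 -0.358  0.024]
scene 0.046 [636. 166.] 92 [0.8388 1.0323] 0.037005145102739334 [ 0.822  1.19  -0.084]
scene 0.066 [636. 166.] 92 [0.8412 1.006 ] 0.03627211973071098 [ 0.822  1.19  -0.084]
scene 0.046 [597. 187.] 201 [0.8246 0.8482] 0.047971125692129135 [ 0.768  1.351 -0.416]
scene 0.066 [597. 187.] 201 [0.8273 0.8256] 0.04702029377222061 [ 0.768  1.351 -0.416]
scene 0.046 [622. 254.] 385 [1.0243 0.6974] 0.07418526709079742 [ 1.055  1.161 -0.416]
scene 0.066 [622. 254.] 385 [1.023  0.6778] 0.07271374017000198 [ 1.055  1.161 -0.416]
scene 0.046 [199. 249.] 368 [ 0.3946 -0.3524] 0.034450508654117584 [ 0.38  -0.353  0.029]
scene 0.066 [199. 249.] 368 [ 0.4058 -0.3513] 0.03376826271414757 [ 0.38  -0.353  0.029]
```

```bash
python3 -m crank '[[[-0.01,-0.046,0],[0,0,-5],0.7],[[-0.01,-0.046,0],[0,0,-5],0.7],[[-0.011,-0.046,0],[0,0,-5],0.7],[[-0.011,-0.046,0],[0,0,-5],0.7],[[-0.012,-0.045,0],[0,0,-5],0.7],[[-0.012,-0.045,0],[0,0,-5],0.7],[[-0.012,-0.045,-0.01],[0,0,-5],0.7],[[-0.012,-0.045,-0.02],[0,0,-5],0.7],[[0,0,0],[0,0,0],0.7],[[0,0,0],[0,0,0],0.7]]'
python3 - <<'E'
from h import *
o=ctrl.get_obs();print(o['tool_pos'].round(4),o['joint_pos'].round(1));wcups('w12.png',.046)
E
```

```text
clock: 23.3
tool_pos: [0.3912, -0.3526, 0.1974]
orientation: [179.9, 0.1, -68.2]
force: [0.5, -0.1, -0.8]
opening: 0.0745
gripper_force: 0.0
[ 0.3912 -0.3526  0.1974] [-20.7   7.9 -20.3  -0.  -61.9  42.5]
cup px [316. 181.] [286, 150, 61, 61, 2914] xy 0.3903 -0.3556 r 0.0321 ell [ 0.3903 -0.3554] [0.0619 0.0627]
cup px [ 23. 210.] [0, 163, 59, 135, 4247] xy 0.8291 -0.0625 r 0.1823 ell [ 0.8077 -0.0949] [0.1494 0.3363]
cup px [176. 272.] [169, 244, 20, 47, 385] xy 0.5084 -0.1935 r 0.0334 ell [ 0.5055 -0.1923] [0.0266 0.0595]
cup px [452. 274.] [440, 246, 19, 45, 325] xy 0.1968 -0.3162 r 0.032 ell [ 0.2009 -0.3153] [0.0243 0.0649]
cup px [454. 304.] [330, 288, 211, 30, 1631] xy 0.1633 -0.2643 r 0.1596 ell [ 0.1261 -0.2844] [0.018  0.3691]
```

```bash
python3 -m crank '[[[-0.001,-0.003,-0.03],[0,0,0],0.7],[[0,0,-0.05],[0,0,0],0.7],[[0,0,-0.05],[0,0,0],0.7],[[0,0,-0.022],[0,0,0],0.7],[[0,0,-0.007],[0,0,0],0.7],[[0,0,0],[0,0,0],0.7],[[0,0,0],[0,0,0],-0.2],[[0,0,0],[0,0,0],-0.2],[[0,0,0],[0,0,0],-0.2],[[0,0,0],[0,0,0],-0.2]]'
```

```text
clock: 24.35
tool_pos: [0.3923, -0.3554, 0.041]
orientation: [-179.9, -0.1, -68.1]
force: [-0.7, 2.6, 7.6]
opening: 0.0622
gripper_force: 30.0
```

```bash
python3 -m crank '[[[0,0,0.01],[0,0,0],-0.2],[[0,0,0.03],[0,0,0],-0.2],[[0,0,0.04],[0,0,0],-0.2],[[0,0,0.05],[0,0,0],-0.2],[[0.01,0.03,0.05],[0,0,4],-0.2],[[0.02,0.045,0.03],[0,0,4.5],-0.2],[[0.02,0.045,0],[0,0,4.5],-0.2],[[0.02,0.045,0],[0,0,4.5],-0.2],[[0.02,0.045,0],[0,0,4.5],-0.2],[[0.01,0.05,0],[0,0,4.5],-0.2],[[0.01,0.05,0],[0,0,4.5],-0.2],[[0,0.05,0],[0,0,4.5],-0.2]]'
```

```text
clock: 25.55
tool_pos: [0.4968, -0.0055, 0.2385]
orientation: [-179.9, -0.1, -32.4]
force: [1.7, 0.0, -1.9]
opening: 0.0625
gripper_force: 30.0
```

```bash
python3 -m crank '[[[0,0.05,0],[0,0,4.5],-0.2],[[0,0.05,0],[0,0,4.5],-0.2],[[0,0.045,0],[0,0,4.5],-0.2],[[0,0.03,0],[0,0,4.5],-0.2],[[0,0,0],[0,0,4.5],-0.2],[[0,0,0],[0,0,4],-0.2],[[0,0,0],[0,0,0],-0.2],[[0,0,0],[0,0,0],-0.2]]'
python3 - <<'E'
from h import *
o=ctrl.get_obs();print(o['tool_pos'].round(4),o['joint_pos'].round(1));wcups('w13.png',.066)
E
```

```text
clock: 26.35
tool_pos: [0.4963, 0.1673, 0.2381]
orientation: [-180.0, -0.0, -6.2]
force: [-0.1, -0.2, -0.8]
opening: 0.0623
gripper_force: 30.0
[0.4963 0.1673 0.2381] [ 40.1   5.8 -17.2  -0.  -67.   43.7]
cup px [223. 124.] [194, 95, 59, 58, 2670] xy 0.5694 0.2592 r 0.034 ell [0.5696 0.2595] [0.0622 0.0672]
cup px [314. 228.] [257, 190, 115, 68, 6397] xy 0.4174 0.1763 r 0.0691 ell [0.4184 0.1758] [0.1301 0.1337]
cup px [196. 268.] [189, 244, 18, 49, 472] xy 0.398 0.3251 r 0.0367 ell [0.3977 0.3257] [0.0265 0.0706]
cup px [433. 271.] [422, 245, 18, 48, 401] xy 0.3648 0.0318 r 0.0356 ell [0.3639 0.0332] [0.0267 0.0632]
cup px [314. 290.] [276, 285, 77, 14, 735] xy 0.3635 0.1816 r 0.0474 ell [0.4378 0.1715] [0.154  0.1881]
cup px [396. 308.] [238, 290, 291, 29, 2408] xy 0.3002 0.0711 r 0.2188 ell [0.3009 0.0049] [0.019 0.56 ]
```

Target is (0.5697, 0.2605).

```bash
python3 -m crank '[[[0.02,0.03,0],[0,0,1],-0.2],[[0.02,0.03,0],[0,0,1],-0.2],[[0.02,0.02,0],[0,0,0],-0.2],[[0.0135,0.0135,0],[0,0,0],-0.2],[[0,0,0],[0,0,0],-0.2],[[0,0,-0.03],[0,0,0],-0.2],[[0,0,-0.04],[0,0,0],-0.2],[[0,0,-0.04],[0,0,0],-0.2],[[0,0,-0.015],[0,0,0],-0.2],[[0,0,0],[0,0,0],-0.2]]'
```

```text
clock: 27.4
tool_pos: [0.5681, 0.2591, 0.1099]
orientation: [179.8, 0.2, -4.2]
force: [0.1, 0.2, -1.4]
opening: 0.0619
gripper_force: 30.0
```

```bash
python3 -m crank '[[[0.0015,0.0015,-0.004],[0,0,0],-0.2],[[0,0,-0.008],[0,0,0],-0.2],[[0,0,-0.008],[0,0,0],-0.2],[[0,0,-0.005],[0,0,0],-0.2],[[0,0,-0.003],[0,0,0],-0.2],[[0,0,-0.002],[0,0,0],-0.2],[[0,0,0],[0,0,0],-0.2]]'
```

```text
clock: 28.1
tool_pos: [0.5713, 0.2625, 0.0823]
orientation: [180.0, 0.0, -4.1]
force: [-0.5, -0.1, -0.4]
opening: 0.0621
gripper_force: 30.0
```

```bash
python3 -m crank '[[[-0.001,-0.001,-0.002],[0,0,0],-0.2],[[0,0,-0.002],[0,0,0],-0.2],[[0,0,-0.002],[0,0,0],-0.2],[[0,0,-0.001],[0,0,0],-0.2],[[0,0,0],[0,0,0],-0.2]]'
```

```text
clock: 28.6
tool_pos: [0.5707, 0.2615, 0.0762]
orientation: [-180.0, -0.0, -4.1]
force: [-1.3, -1.2, 4.2]
opening: 0.0624
gripper_force: 30.0
```

```bash
python3 -m crank '[[[0,0,0],[0,0,0],0.7],[[0,0,0],[0,0,0],0.7],[[0,0,0],[0,0,0],0.7],[[0,0,0.02],[0,0,0],0.7],[[0,0,0.04],[0,0,0],0.7],[[0,0,0.05],[0,0,0],0.7],[[-0.02,-0.03,0.05],[0,0,0],0.7],[[-0.03,-0.04,0.02],[0,0,0],-1],[[-0.03,-0.05,0],[0,0,0],-1],[[-0.02,-0.05,0],[0,0,0],-1],[[0,-0.05,0],[0,0,0],-1],[[0,-0.05,0],[0,0,0],-1]]'
python3 - <<'E'
from h import *
o=ctrl.get_obs();print(o['tool_pos'].round(4),o['joint_pos'].round(1))
for n in('top','scene'):
    p,d,m=snap(n,n+'14.png');C=cloud(d,m);h,s,v=hsv(p)
    R=((h<6)|(h>174))&(s>150)&(v>80)&(abs(C[...,0]-.6)<.12)&(abs(C[...,1])<.08)
    print(n,'knob',R.sum(),C[R].mean(0).round(4),C[R].min(0).round(3),C[R].max(0).round(3))
    R=(h>15)&(h<35)&(s>120)&(v>60)&(abs(C[...,0]-.57)<.08)&(abs(C[...,1]-.26)<.08)
    vv,uu=np.nonzero(R);W=np.array([ray(m,a,b,.081)[:2] for a,b in zip(uu,vv)]).astype(np.float32);print(len(W),cv2.minEnclosingCircle(W))
E
```

```text
clock: 29.8
tool_pos: [0.4812, 0.0094, 0.2454]
orientation: [-179.9, -0.1, -4.0]
force: [1.1, -0.0, 0.2]
opening: 0.04
gripper_force: 0.0
[0.4812 0.0094 0.2454] [ 24.6   1.2 -21.3  -0.  -67.5  61.4]<stdin>:6: RuntimeWarning: Mean of empty slice.
  ret = um.true_divide(
Traceback (most recent call last):
ValueError: zero-size array to reduction operation minimum which has no identity
```

```bash
python3 -m crank '[[[-0.01,-0.035,0],[0,-7.5,0],-1],[[-0.01,0,0],[0,-7.5,0],-1],[[0,0,0],[0,-7.5,0],-1],[[0,0,0],[0,-7.5,0],-1],[[0,0,0],[0,0,0],-1],[[0,0,0],[0,0,0],-1],[[0,0,0],[0,0,0],-1]]'
python3 - <<'E'
from h import *
o=ctrl.get_obs();print(o['tool_pos'].round(4),o['joint_pos'].round(1))
for n in('top','scene'):
    p,d,m=snap(n,n+'14.png');C=cloud(d,m);h,s,v=hsv(p)
    R=((h<6)|(h>174))&(s>150)&(v>80)&(abs(C[...,0]-.6)<.12)&(abs(C[...,1])<.08)
    if R.any(): print(n,'knob',R.sum(),C[R].mean(0).round(4),C[R].min(0).round(3),C[R].max(0).round(3))
    R=(h>15)&(h<35)&(s>120)&(v>60)&(abs(C[...,0]-.57)<.08)&(abs(C[...,1]-.26)<.08)
    vv,uu=np.nonzero(R);W=np.array([ray(m,a,b,.081)[:2] for a,b in zip(uu,vv)]).astype(np.float32);print(len(W),cv2.minEnclosingCircle(W) if len(W) else '')
a=cv2.imread('pics/top14.png')[110:260,200:400];b=cv2.imread('pics/scene14.png')[120:320,260:480]
cv2.imwrite('pics/c14.png',cv2.hconcat([cv2.resize(a,(400,300)),cv2.resize(b,(400,364))[:300]]))
E
```

```text
clock: 30.55
tool_pos: [0.4634, -0.0236, 0.2465]
orientation: [-177.5, -29.9, -4.8]
force: [0.7, 0.3, 0.6]
opening: 0.0002
gripper_force: 0.0
[ 0.4634 -0.0236  0.2465] [ 32.3 -21.  -55.8  29.6 -32.7  31.7]
top knob 31 [ 0.5776 -0.0215  0.1723] [ 0.571 -0.033  0.163] [ 0.586 -0.011  0.181]
261 ((0.5645861625671387, 0.2612619698047638), 0.03537730872631073)
scene knob 81 [ 0.5817 -0.0206  0.1682] [ 0.517 -0.035  0.048] [0.592 0.012 0.177]
72 ((0.5693405866622925, 0.2570844888687134), 0.03654756397008896)
```

View pics/c14.png

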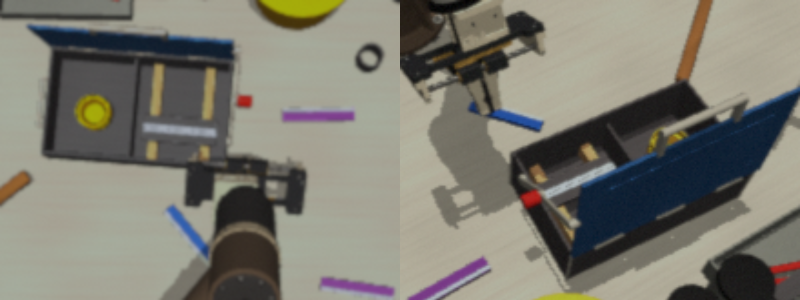

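The cup stack at (93,112) and coupons at (180,130) sit well in the left view. The stay is still locked, with the red knob at (244,101), and the tool is tilted in front of it.

```bash
python3 -m crank '[[[0.03,0,0],[0,0,0],-1],[[0.03,0,-0.01],[0,0,0],-1],[[0.02,0,-0.015],[0,0,0],-1],[[0.013,0,-0.015],[0,0,0],-1],[[0,0,0],[0,0,0],-1],[[0,0,0],[0,0,0],-1]]'
```

```text
clock: 31.25
tool_pos: [0.5557, -0.025, 0.2043]
orientation: [-177.7, -29.8, -4.8]
force: [-1.0, -0.7, 0.1]
opening: 0.0004
gripper_force: 0.0
```

```bash
python3 -m crank '[[[0.008,0,-0.013],[0,0,0],-1],[[0.007,0,-0.011],[0,0,0],-1],[[0.005,0,-0.008],[0,0,0],-1],[[0.005,0,-0.006],[0,0,0],-1],[[0,0,0],[0,0,0],-1]]'
```

```text
clock: 31.75
tool_pos: [0.5817, -0.0254, 0.1701]
orientation: [-177.6, -29.7, -4.8]
force: [-0.2, -0.3, 0.9]
opening: 0.0002
gripper_force: 0.4
```

```bash
python3 -m crank '[[[0.005,0,-0.006],[0,0,0],-1],[[0.005,0,-0.006],[0,0,0],-1],[[0.004,0,-0.005],[0,0,0],-1],[[0,0,0],[0,0,0],-1]]'
python3 - <<'E'
from h import *
p,d,m=snap('scene','s15.png');C=cloud(d,m);h,s,v=hsv(p)
R=((h<6)|(h>174))&(s>150)&(v>80)&(abs(C[...,0]-.6)<.12)&(abs(C[...,1])<.08)
print(R.sum(),np.median(C[R],0))
E
```

```text
clock: 32.15
tool_pos: [0.5969, -0.026, 0.1592]
orientation: [-177.6, -29.2, -4.7]
force: [-1.0, 0.7, 0.9]
opening: 0.0003
gripper_force: 0.3
26 [ 0.60386676 -0.02197383  0.14975273]
```

```bash
python3 -m crank '[[[0.005,0,-0.006],[0,0,0],-1],[[0.004,0,-0.006],[0,0,0],-1],[[0.004,0,-0.006],[0,0,0],-1],[[0.003,0,-0.005],[0,0,0],-1],[[0,0,0],[0,0,0],-1]]'
python3 - <<'E'
from h import *
p,d,m=snap('scene','s16.png');C=cloud(d,m);h,s,v=hsv(p)
R=((h<6)|(h>174))&(s>150)&(v>80)&(abs(C[...,0]-.6)<.12)&(abs(C[...,1])<.08)
print(R.sum(),np.median(C[R],0) if R.any() else '')
cv2.imwrite('pics/s16c.png',cv2.resize(p[120:320,280:480],(600,600)))
E
```

```text
clock: 32.7
tool_pos: [0.6142, -0.0267, 0.146]
orientation: [-177.4, -28.1, -4.7]
force: [2.6, -2.8, 3.1]
opening: 0.0002
gripper_force: 3.0
0
```

View pics/s16c.png

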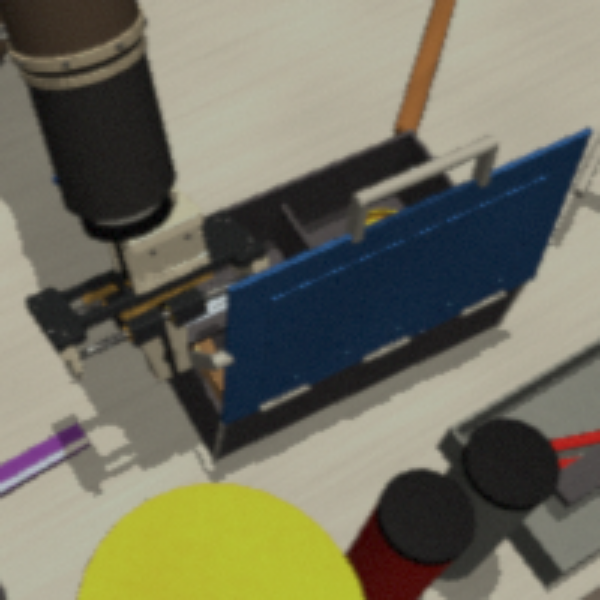

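The fingertips cover the knob at (185,330) and the lid is still up. I check the joints before pressing further.

```bash
python3 - <<'E'
from h import *
o=ctrl.get_obs();print(o['tool_pos'].round(4),o['joint_pos'].round(1),o['force'],o['moment'])
E
python3 -m crank '[[[-0.01,0,0.02],[0,0,0],-1],[[-0.03,0,0.04],[0,0,0],-1],[[-0.04,0,0.03],[0,0,0],-1],[[-0.04,0,0],[0,0,0],-1],[[0,0,0],[0,0,0],-1]]'
python3 - <<'E'
from h import *
o=ctrl.get_obs();print(o['joint_pos'].round(1))
p,d,m=snap('scene','s17.png');C=cloud(d,m);h,s,v=hsv(p)
R=((h<6)|(h>174))&(s>150)&(v>80)&(abs(C[...,0]-.6)<.12)&(abs(C[...,1])<.08)
print(R.sum(),np.median(C[R],0) if R.any() else '')
R=(h>98)&(h<118)&(s>120)&(C[...,0]>.55)&(C[...,1]<.4)&(C[...,2]>.13)&(C[...,2]<.33)&(C[...,0]<.8)&(C[...,1]>-.05)
P=C[R]; print('lid plane', np.linalg.svd(P-P.mean(0),full_matrices=0)[2][2],P.mean(0))
E
```

```text
[ 0.614  -0.0267  0.146 ] [  2.    4.7 -56.9  76.6  -0.6   7.5] [ 4.27545055 -2.97317687  3.54852731] [-0.95812673 -0.16629526 -0.53690896]
clock: 33.25
tool_pos: [0.54, -0.0459, 0.2129]
orientation: [-179.4, -30.7, -4.7]
force: [1.0, 0.9, 0.3]
opening: 0.0004
gripper_force: 0.0
[ 19.5  -8.5 -55.5  39.5 -18.4  30.9]
78 [ 0.60338842 -0.02197242  0.14240403]
lid plane [ 0.98834535 -0.06560317  0.13736697] [0.66651103 0.16137584 0.23110103]
```

The knee is broken: the knob is down and back at (0.603, -0.022, 0.142), and the lid rests at about 1.43 rad. Now I go to the handle.

```bash
python3 -m crank '[[[-0.02,0,0.03],[0,7.5,0],-0.5],[[-0.01,0,0.04],[0,7.5,0],-0.5],[[0,0.01,0.04],[0,7.5,0],-0.5],[[0,0.02,0.04],[0,7.5,-2],-0.5],[[0,0.03,0.03],[0,0,-8],-0.5],[[0,0.03,0],[0,0,-8],-0.5],[[0,0.03,0],[0,0,-8],-0.5],[[0,0.03,0],[0,0,-8],-0.5],[[0,0.03,0],[0,0,-8],-0.5],[[0.02,0.02,0],[0,0,-8],-0.5],[[0.03,0.01,0],[0,0,-8],-0.5],[[0.02,0,0],[0,0,-8],-0.5]]'
```

```text
clock: 34.5
tool_pos: [0.6083, 0.1415, 0.3582]
orientation: [176.3, -10.1, -70.9]
force: [0.5, 0.1, -0.0]
opening: 0.0219
gripper_force: 0.0
```

```bash
cat >> h.py <<'E'
from scipy.spatial.transform import Rotation as Ro
def turn(yaw):
    o=ctrl.get_obs()['orientation']; c=Ro.from_euler('xyz',o,degrees=True); t=Ro.from_euler('xyz',[180,0,yaw],degrees=True)
    return (t*c.inv()).as_rotvec(degrees=True).round(1)
E
python3 -c "
from h import *
print(turn(-93.7),ctrl.get_obs()['joint_pos'].round(1))"
```

```text
[ 10.6  -2.4 -22.4] [ 36.2  15.    5.3   8.5 -86.9 -18.5]
```

```bash
python3 -m crank '[[[0,0.01,0.02],[2.6,-0.6,-5.6],-0.55],[[0,0.01,0.01],[2.6,-0.6,-5.6],-0.55],[[0,0.005,0.01],[2.7,-0.6,-5.6],-0.55],[[0,0.005,0],[2.7,-0.6,-5.6],-0.55],[[0,0,0],[0,0,0],-0.55],[[0,0,0],[0,0,0],-0.55]]'
python3 - <<'E'
from h import *
print(turn(-93.7),ctrl.get_obs()['joint_pos'].round(1))
p,d,m=snap('wrist','w18.png')
for n in('scene','top'):
    p,d,mm=snap(n);C=cloud(d,mm);h,s,v=hsv(p)
    R=(h>98)&(h<118)&(s>120)&(C[...,0]>.55)&(C[...,1]<.4)&(C[...,2]>.13)&(C[...,2]<.33)&(C[...,0]<.8)&(C[...,1]>-.05)
    P=C[R]; print(n,'lid plane', np.linalg.svd(P-P.mean(0),full_matrices=0)[2][2],P.mean(0))
E
```

```text
clock: 35.1
tool_pos: [0.6069, 0.1691, 0.3994]
orientation: [-179.9, -0.1, -93.4]
force: [0.4, 0.7, 0.3]
opening: 0.02
gripper_force: 0.0
[ 0.1  0.1 -0.3] [ 33.4  13.1  12.1   0.1 -89.  -36.8]
scene lid plane [ 0.98838453 -0.06571222  0.13703255] [0.66645695 0.1610025  0.23114155]
top lid plane [ 0.99043566 -0.0648452   0.12178794] [0.65212996 0.06597677 0.2406421 ]
```

View pics/w18.png

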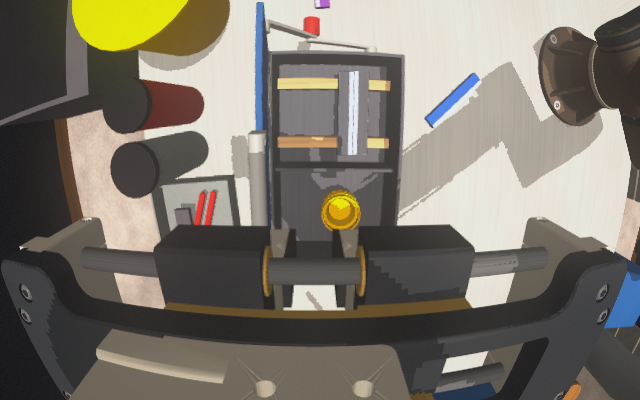

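The chest contents look right. The handle bar is at u≈250–265, v 135–225, left of the fingers, and the knob at (312,25) is out of line.

```bash
python3 - <<'E'
from h import *
m=imaging.camera_model('wrist');p=cv2.imread('pics/w18.png');h,s,v=hsv(p)
for r in(160,190,210): print(r,[(u,int(v[r,u])) for u in range(240,276,2)])
for u,v_ in((257,160),(258.5,210)): print(wray(m,u,v_,.347).round(4),wray(m,u,v_,.340).round(4))
E
```

```text
160 [(240, 175), (242, 174), (244, 178), (246, 177), (248, 151), (250, 160), (252, 167), (254, 170), (256, 171), (258, 164), (260, 156), (262, 140), (264, 111), (266, 76), (268, 84), (270, 116), (272, 84), (274, 63)]
190 [(240, 232), (242, 232), (244, 233), (246, 233), (248, 232), (250, 142), (252, 161), (254, 169), (256, 169), (258, 166), (260, 159), (262, 147), (264, 125), (266, 83), (268, 73), (270, 90), (272, 86), (274, 62)]
210 [(240, 231), (242, 232), (244, 232), (246, 232), (248, 232), (250, 222), (252, 154), (254, 166), (256, 168), (258, 169), (260, 162), (262, 153), (264, 134), (266, 98), (268, 72), (270, 79), (272, 89), (274, 63)]
[0.6443 0.1274 0.347 ] [0.6457 0.1284 0.34  ]
[0.6471 0.1636 0.347 ] [0.6486 0.1658 0.34  ]
```

```bash
python3 -m crank '[[[0.02,0,0],[0,0,0],-0.5],[[0.02,0.002,0],[0,0,0],-0.5],[[0,0,0],[0,0,0],-0.5],[[0,0,-0.03],[0,0,0],-0.5],[[0,0,-0.03],[0,0,0],-0.5],[[0,0,-0.011],[0,0,0],-0.5],[[0,0,0],[0,0,0],-0.5],[[0,0,0],[0,0,0],-0.5]]'
```

```text
clock: 36.05
tool_pos: [0.6471, 0.1715, 0.3308]
orientation: [-179.7, 0.1, -93.6]
force: [-0.8, -0.5, -0.1]
opening: 0.022
gripper_force: 0.0
```

```bash
python3 -m crank '[[[0,0,-0.002],[0,0,0],-0.5],[[0,0,0],[0,0,0],-1],[[0,0,0],[0,0,0],-1],[[0,0,0],[0,0,0],-1],[[0,0,0],[0,0,0],-1]]'
```

```text
clock: 36.55
tool_pos: [0.6469, 0.1715, 0.3283]
orientation: [-179.7, 0.1, -93.6]
force: [0.8, 0.9, 3.6]
opening: 0.0112
gripper_force: 30.0
```

```bash
python3 - <<'E'
import numpy as np
t=np.r_[1.433:0:-.07,0]; P=np.c_[-.243*np.cos(t)+.003*np.sin(t),.243*np.sin(t)+.003*np.cos(t)]
X=P[:,0]*.998;Y=-P[:,0]*.0645
Q=np.round(np.c_[X,Y,P[:,1]],3);D=np.diff(Q,axis=0).round(3)
print(len(D));print([list(map(float,r)) for r in D[:12]]);print([list(map(float,r)) for r in D[12:]])
E
```

```text
21
[[-0.017, 0.001, -0.003], [-0.017, 0.001, -0.003], [-0.016, 0.001, -0.006], [-0.016, 0.001, -0.006], [-0.015, 0.001, -0.007], [-0.015, 0.001, -0.008], [-0.014, 0.001, -0.01], [-0.014, 0.001, -0.01], [-0.012, 0.001, -0.011], [-0.012, 0.001, -0.012], [-0.011, 0.0, -0.013], [-0.01, 0.001, -0.014]]
[[-0.01, 0.0, -0.014], [-0.008, 0.001, -0.015], [-0.007, 0.0, -0.015], [-0.006, 0.001, -0.016], [-0.005, 0.0, -0.017], [-0.003, 0.0, -0.016], [-0.003, 0.001, -0.017], [-0.001, 0.0, -0.017], [-0.001, 0.0, -0.008]]
```

```bash
python3 -m crank '[[[-0.017,0.001,-0.003],[0,0,0],-1],[[-0.017,0.001,-0.003],[0,0,0],-1],[[-0.016,0.001,-0.006],[0,0,0],-1],[[-0.016,0.001,-0.006],[0,0,0],-1],[[-0.015,0.001,-0.007],[0,0,0],-1],[[-0.015,0.001,-0.008],[0,0,0],-1],[[-0.014,0.001,-0.01],[0,0,0],-1],[[-0.014,0.001,-0.01],[0,0,0],-1],[[0,0,0],[0,0,0],-1]]'
```

```text
clock: 37.45
tool_pos: [0.5208, 0.1799, 0.2737]
orientation: [-179.9, 0.1, -93.6]
force: [-2.6, 2.3, -0.0]
opening: 0.011
gripper_force: 30.0
```

```bash
python3 -m crank '[[[-0.012,0.001,-0.011],[0,0,0],-1],[[-0.012,0.001,-0.012],[0,0,0],-1],[[-0.011,0,-0.013],[0,0,0],-1],[[-0.01,0.001,-0.014],[0,0,0],-1],[[-0.01,0,-0.014],[0,0,0],-1],[[-0.008,0.001,-0.015],[0,0,0],-1],[[-0.007,0,-0.015],[0,0,0],-1],[[-0.006,0.001,-0.016],[0,0,0],-1],[[0,0,0],[0,0,0],-1]]'
```

```text
clock: 38.35
tool_pos: [0.4456, 0.1847, 0.1628]
orientation: [-179.9, 0.1, -93.6]
force: [-3.0, 3.8, -3.4]
opening: 0.0106
gripper_force: 30.0
```

```bash
python3 -m crank '[[[-0.005,0,-0.017],[0,0,0],-1],[[-0.003,0,-0.016],[0,0,0],-1],[[-0.003,0,-0.014],[0,0,0],-1],[[-0.001,0,-0.01],[0,0,0],-1],[[0,0,-0.006],[0,0,0],-1],[[0,0,-0.004],[0,0,0],-1],[[0,0,0],[0,0,0],-1]]'
```

```text
clock: 39.05
tool_pos: [0.4328, 0.1853, 0.0963]
orientation: [180.0, 0.1, -93.7]
force: [-13.8, 11.6, -3.0]
opening: 0.0107
gripper_force: 30.0
```

```bash
python3 -m crank '[[[0,0,-0.002],[0,0,0],-1],[[0,0,-0.002],[0,0,0],-1],[[0,0,-0.002],[0,0,0],-1],[[0,0,-0.001],[0,0,0],-1],[[0,0,0],[0,0,0],-1]]'
```

```text
clock: 39.55
tool_pos: [0.4325, 0.1854, 0.0895]
orientation: [180.0, 0.1, -93.7]
force: [-14.1, 12.0, -3.0]
opening: 0.0113
gripper_force: 30.0
```

```bash
python3 -m crank '[[[0,0,-0.001],[0,0,0],-1],[[0,0,-0.001],[0,0,0],-1],[[0,0,-0.001],[0,0,0],-1],[[0,0,0],[0,0,0],-1]]'
python3 - <<'E'
from h import *
for n in('scene','top'):
    p,d,m=snap(n,n+'20.png');C=cloud(d,m);h,s,v=hsv(p)
    R=(h>98)&(h<118)&(s>120)&(abs(C[...,0]-.57)<.12)&(C[...,1]<.36)&(C[...,1]>-.01)&(C[...,2]>.08)&(C[...,2]<.2)
    P=C[R]; print(n,'lid plane', np.linalg.svd(P-P.mean(0),full_matrices=0)[2][2],P.mean(0))
E
```

```text
clock: 39.95
tool_pos: [0.4324, 0.1854, 0.0865]
orientation: [180.0, 0.1, -93.7]
force: [-16.4, 12.9, -2.5]
opening: 0.0111
gripper_force: 30.0
scene lid plane [ 0.00966934 -0.00231875  0.99995056] [0.58392545 0.16780446 0.11368173]
top lid plane [-1.07546435e-02 -7.52087996e-07 -9.99942167e-01] [0.58155713 0.17054347 0.11374043]
```

```bash
python3 -m crank '[[[0,0,-0.001],[0,0,0],-1],[[0,0,-0.001],[0,0,0],-1],[[0,0,-0.001],[0,0,0],-1],[[0,0,-0.001],[0,0,0],-1],[[0,0,0],[0,0,0],-1]]'
```

```text
clock: 40.55
tool_pos: [0.4324, 0.1854, 0.0841]
orientation: [180.0, 0.1, -93.6]
force: [-23.3, 10.7, 18.2]
opening: 0.0112
gripper_force: 30.0
```

Shut: the force now pushes up on the tool. I release and retreat.

```bash
python3 -m crank '[[[0,0,0.0015],[0,0,0],-1],[[0,0,0],[0,0,0],-0.6],[[0,0,0],[0,0,0],-0.6],[[0,0,0.005],[0,0,0],-0.6],[[0,0,0.02],[0,0,0],-0.6],[[0,0,0.04],[0,0,0],-0.6],[[0,0,0.05],[0,0,0],-0.6],[[0,0,0.04],[0,0,0],-0.6],[[0,-0.05,0],[0,0,0],-0.6],[[0,-0.05,0],[0,0,0],-0.6],[[0,-0.05,0],[0,0,0],-0.6],[[0,0,0],[0,0,0],-0.6]]'
python3 - <<'E'
from h import *
for n in('scene','top'):
    p,d,m=snap(n,n+'21.png');C=cloud(d,m);h,s,v=hsv(p)
    R=(h>98)&(h<118)&(s>120)&(abs(C[...,0]-.57)<.12)&(C[...,1]<.36)&(C[...,1]>-.01)&(C[...,2]>.08)&(C[...,2]<.2)
    P=C[R]; print(n,'lid plane', np.linalg.svd(P-P.mean(0),full_matrices=0)[2][2],P.mean(0))
    R=((h<6)|(h>174))&(s>150)&(v>80)&(abs(C[...,0]-.6)<.12)&(abs(C[...,1])<.08)
    if R.any(): print('knob',np.median(C[R],0))
E
```

```text
clock: 41.75
tool_pos: [0.4341, 0.0296, 0.2409]
orientation: [-179.8, 0.0, -93.9]
force: [0.4, 0.9, 0.3]
opening: 0.0176
gripper_force: 0.0
scene lid plane [ 7.09803681e-04 -1.73800700e-03  9.99998238e-01] [0.5811029  0.1692656  0.11287742]
knob [ 0.56592469 -0.01972897  0.02259693]
top lid plane [0.00321698 0.00326772 0.99998949] [0.58518467 0.19750303 0.11273921]
knob [ 0.55799327 -0.02310217  0.024566  ]
```

View pics/scene21.png

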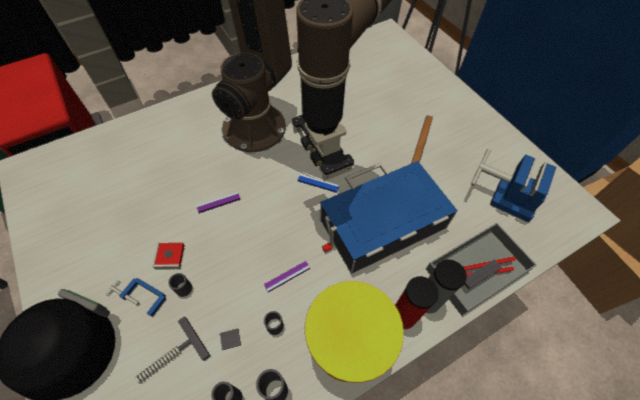

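The picture shows the lid flat and shut (centre at (388,215)), with no cups left on the bench and everything else where it was.

```bash
python3 -c "
from plant import close_job
print(close_job())"
```

```text
the job is handed in; nothing more can be done
None
```

I handed the job in, and the judge's result is not shown: both coupons are on the bearers, both bench cups are nested in the fixed cup, the stay is broken, and the lid is lowered shut with nothing else on the bench visibly moved.

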